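# Fit the puzzle blocks from the tilt-out bin into their frame

## Robot

A 7-joint arm with a two-finger parallel gripper is mounted at the origin on the work surface. World frame = base frame: x ahead of the robot, y to its left, z up, the work surface at z = 0. Lengths are in m, angles in rad, forces in N, time in s.
With the tool pointing down it reaches from about 0.4 to 0.875 m from the base axis. Payload 6.5 kg.
Tool frame: the origin (TCP) lies midway between the tips of the shut fingers; the grasp point (between the pads) lies 19 mm behind it; z points along the fingers, y is the line along which they close (so a half turn about z gives the same grasp; the last joint's range is limited). The gripper opens to 85 mm and grips with 20 to 120 N. Pads are 22 mm wide; open, the fingers measure 114 mm over their backs; the gripper's body (76 mm by 85 mm) begins 54 mm behind the grasp point. The pads swing forward as they close: fully open they stand 13 mm farther back than shut.
Start: joints at [-1.379, 0.536, -0.004, 1.538, 0.003, 1.067, -0.071], TCP at [0.166, 0.629, 0.231] pointing down, gripper open.
Joint ranges: [-2.7, 2.7], [-0.37, 2.16], [-1.27, 1.26], [0.24, 2.4], [-1.31, 4.45], [0.19, 1.91], [-2.76, 2.76]. Speed limits (rad/s): [2.39, 2.39, 3.14, 3.14, 3.14, 3.14, 3.14].

## Interface

Orientations are given as a 3x3 rotation matrix whose columns are the frame's x, y, z axes.
In Python, from cell import sense, grab_frame, hand_in gives the robot as it stands.
- The arm moves only by the tool step_arm, never from a script. Its argument "increments" is a list of rows, each an object with "dp": the shift along the tool's x, y, z in m, a list of three; "yaw": the turn about the tool's z in degrees. In form: [{"dp": [dx, dy, dz], "yaw": yaw}, ...]. A call has 1 to 8 rows; each row is the pose to reach, as a shift and turn from the pose commanded when the call began, along the tool's axes at that moment; what a row does not reach only later rows make up. A row lasts 1/12 s, in which the tool goes at most 41.7 mm and 7.16 degrees, less where a joint would pass 70% of its speed; a pose out of reach is approached as far as the arm can. A call with a gripper value outside its range is refused whole. "grip" is the closure in counts, from 0 (fully open) to 255 (shut), set as the call begins (left out, the last holds). The fingers move at their own pace and stop on an object; "grip_force" is the grip in N (left out, the last holds). Time passes only in rows, so rows that repeat a pose let the fingers close. It gives the time, the measured TCP pose, the force, the opening and the grip force at its end, in the units of the state.
- sense(): the state, without advancing time (a new reading comes with each control period).
- grab_frame(name): name is "scene" or "top"; returns a dict with "frame" (480x640x3 uint8, red, green, blue), "camera_matrix" (3x3 intrinsics, pixels), "rvec" (rotation vector, rad) and "tvec" (3), from world to camera coordinates, as OpenCV has them. Camera axes: x right, y down, z forward; pixel columns grow to the right and rows downward; lengths in m; the calibration is good to about 2 mm. A picture is of the moment at which its call begins. There is no depth.
- hand_in(): hands the job in; it is judged then, once.
The state is a dict: "time": time; "q": joint angles; "qvel": joint speeds; "effort": joint torques, N m; "ee_pos": TCP position; "orientation": TCP orientation; "contact_force": force on the tool from outside, world axes, zero at the start; "ft_torque": the same for the moment, N m; "finger_gap": finger opening in m; "grip_force": force on a finger pad.
Only numpy, scipy, OpenCV 4.12 (cv2) and the standard library are available. Lean on these libraries where they do the work, as an engineer would, in place of code of your own. Each camera call takes 0.05 s, during which the arm holds its last target. There are 200 camera calls.

## Task

Tilt the bin of the plywood cabinet forward all the way by its bar handle, take out the wooden puzzle blocks (three or four of them) and fit every one into its own place in the puzzle frame, turned the right way so that it drops in flush with the frame. Then tilt the empty bin fully shut again, and leave the other things on the bench where they are.

Things in the scene. Friction and masses are not known exactly. Their poses are not given: they have to be found in the camera images.
- pi_block: Wooden puzzle block shaped like a pi or staple, plate 15 mm thick; upright grip 14 (x) x 20 (y) mm on it, top 45 mm above the underside. About 60 g, may be absent. Origin: underside, below the grip's centre; z up. Outline in mm: back x -10..10, y -46..46; prongs x 10..34, y -34..-14 and 14..34. All blocks start grip up on the bin floor, y axis roughly along its depth.
- t_block: Wooden puzzle block, a lopsided T, plate 15 mm thick; upright grip 14 (x) x 20 (y) mm on it, top 45 mm above the underside. About 60 g, may be absent. Origin: underside, below the grip's centre; z up. Outline in mm: bar x -10..10, y -20..60; stem x -34..-10, y 16..36.
- l_block: Wooden puzzle block, an L, plate 15 mm thick; upright grip 14 (x) x 20 (y) mm on it, top 45 mm above the underside. About 60 g, may be absent. Origin: underside, below the grip's centre; z up. Outline in mm: leg x -10..10, y -60..20; foot x 10..34, y -60..-40.
- s_block: Wooden puzzle block, an S with one longer arm, plate 15 mm thick; upright grip 14 (x) x 20 (y) mm on it, top 45 mm above the underside. About 60 g, may be absent. Origin: underside, below the grip's centre; z up. Outline in mm: middle x -22..22, y -10..10; arms x 2..22, y -46..-10 and x -22..-2, y 10..34.
- frame: Wooden puzzle frame fixed to the right, 176 (x) x 124 (y) x 23 mm high. One jagged recess, 15 mm deep, takes the blocks interlocked: from -x to +x pi, T (stem between the pi's prongs), L, S. 2 mm play round each block; notches locate each by itself, so any order. Seated: plate flush with frame top. Origin: underside, recess centre; z up. Solid 24 mm corner at the recess's +x +y.
- seat_pi (a point): Where the pi_block's origin belongs, on the recess floor at (-60, 0, 8) mm in the frame's axes; its axes are the frame's, and a seated pi_block has its axes along them (same directions).
- seat_t (a point): Where the t_block's origin belongs, on the recess floor at (-12, -26, 8) mm in the frame's axes; its axes are the frame's, and a seated t_block has its axes along them (same directions).
- seat_l (a point): Where the l_block's origin belongs, on the recess floor at (12, 26, 8) mm in the frame's axes; its axes are the frame's, and a seated l_block has its axes along them (same directions).
- seat_s (a point): Where the s_block's origin belongs, on the recess floor at (48, 0, 8) mm in the frame's axes; its axes are the frame's, and a seated s_block has its axes along them (same directions).
- cabinet: Plywood cabinet fixed to the left, 386 mm wide, 175 deep, 227 high, with one tilt-out bin. Origin: on the bench under the middle of the bin's pivot line; x to its back (away from the robot), y along its width, z up. Its top board (underside 215 mm up, from 50 mm behind the front) covers the blocks while the bin is shut; flat stock on it reaches 257 mm.
- bin (a joint): Tilt of the bin: 0 shut, grows as its top tilts forward (to the cabinet's -x), 0.65 rad fully open at a stop. Stiff hinge, stays where left (5 to 12 N at the handle). Front board 356 mm wide, 10 thick, up to 130 mm above the pivot; floor 83 mm above the pivot, 10 to 137 mm behind the front face; other walls 42 mm high. Open, the floor slopes to the front and blocks may slide to the front board.
- bin_handle (a point): Centre of the bin's handle: a round steel bar 10 mm thick, 128 mm long along the cabinet's y, 45 mm in front of the bin's front face and (shut) 140 mm above the pivot, 10 mm above the board's top, 40 mm free behind it, posts 60 mm to each side of the centre. Moves with the bin; axes are the bin's.
- bin_pivot (a point): Middle of the bin's pivot line, at the foot of its front face, 15 mm above the bench, along the cabinet's y; turns with the bin.
- mallet: Hammer 260 mm long lying on the bench; a bystander.
- gouge: Tool with a handle, 240 mm long, lying on the bench; a bystander.
- glue: White glue bottle 54 mm wide, 130 mm tall; a bystander.
- bowl: Dark wooden bowl, 110 mm wide, 50 mm high; a bystander.
- sanding_disc: Cork disc 70 mm wide, 14 mm thick; a bystander.
- offcut: Dark wood offcut 110 x 45 x 28 mm; a bystander.
- tin: Metal tin 66 mm wide, 80 mm tall; a bystander.
Mind the look-alikes: they are no part of the job. Leave any orange look-alike of the frame alone.

How it is judged:
On the way, in this order (a step that is already met when the one before it is completed fails the run):
1. the bin is tilted forward, fully open (value of joint bin above 0.58 rad), for 0.2 s.
2. every block present lies flush in its place in the frame (horizontal distance between pi_block and seat_pi below 0.006 m and z of pi_block in the frame of seat_pi below 0.004 m and angle between the x axis of pi_block and the x axis of seat_pi, either way round below 0.12 rad and angle between each of pi_block, t_block, l_block, s_block's own z axis and vertical below 0.1 rad and horizontal distance between t_block and seat_t below 0.006 m and z of t_block in the frame of seat_t below 0.004 m and angle between the x axis of t_block and the x axis of seat_t, either way round below 0.12 rad and horizontal distance between l_block and seat_l below 0.006 m and z of l_block in the frame of seat_l below 0.004 m and angle between the x axis of l_block and the x axis of seat_l, either way round below 0.12 rad and horizontal distance between s_block and seat_s below 0.006 m and z of s_block in the frame of seat_s below 0.004 m and angle between the x axis of s_block and the x axis of seat_s, either way round below 0.12 rad), for 0.3 s.
At the end, for the whole second after the job is handed in: Every block present lies in its own place in the frame: within 6 mm of its seat, turned within 0.12 rad, level, no more than 4 mm proud of the frame, at rest; the bin is shut (joint below 0.06 rad) (all of step 2 and linear speed of each of pi_block, t_block, l_block, s_block below 0.02 m/s and value of joint bin below 0.06 rad); the robot touches nothing.
It fails at once if a bystander is pushed more than 30 mm (distance of any of mallet, gouge, glue, bowl, sanding_disc, offcut, tin from where it was at the start of the episode above 0.03 m).
Of pi_block, t_block, l_block, s_block only 3 to 4 are there at a start; the rules pass over those that are not, and their reading is None.
At some moment in a run one of pi_block, t_block, l_block, s_block may be knocked a few centimetres aside while the robot is not near it.
Once in a run the grip may slacken for a moment while it holds something.
It also fails if it takes over 210 s, if anything falls off the work surface, if the arm or the gripper's body presses on something with over 40 N, if the wrist force passes 120 N, or if a joint passes its speed limit or range.

## Working session

There is one attempt and no reset: what is moved stays moved. The work goes in short steps, Python scripts to look and compute and a tool call to move; the robot and the scene stay as the last step left them, time stands still between calls to the robot, and variables do not carry over. Pictures are saved under pics/ and viewed, at most 14 in all, crops included, and the job is handed in when it is done.

Besides the shell and the picture viewer there is one more tool, called after "Request:" in YAML: its name, and indented under it one key for each argument. step_arm: Moves the arm, as the interface text tells. Its arguments: {"type":"object","properties":{"increments":{"type":"array","items":{"type":"object","properties":{"dp":{"type":"array","items":{"type":"number"}},"yaw":{"type":"number"}}}},"grip":{"type":"number"},"grip_force":{"type":"number"}},"required":["increments"]}

```bash
mkdir -p pics; ls
cat > h.py <<'E'
import numpy as np, cv2
from cell import sense, grab_frame, hand_in
def snap(cam,fn):
    d=grab_frame(cam); cv2.imwrite('pics/'+fn+'.png',cv2.cvtColor(d['frame'],cv2.COLOR_RGB2BGR)); np.savez('pics/'+fn+'.npz',**{k:np.array(v) for k,v in d.items()}); return d
def load(fn): return dict(np.load('pics/'+fn+'.npz'))
def px2w(d,u,v,z):
    R=cv2.Rodrigues(np.array(d['rvec'],float))[0]; t=np.array(d['tvec'],float).ravel()
    r=R.T@np.linalg.inv(d['camera_matrix'])@np.array([u,v,1.]); c=-R.T@t
    return c+r*(z-c[2])/r[2]
def w2px(d,P):
    return cv2.projectPoints(np.array(P,float).reshape(-1,3),np.array(d['rvec'],float),np.array(d['tvec'],float),d['camera_matrix'],None)[0].reshape(-1,2)
def crop(fn,x0,y0,w,h,s,out):
    im=cv2.imread('pics/'+fn+'.png')[y0:y0+h,x0:x0+w]; cv2.imwrite('pics/'+out+'.png',cv2.resize(im,None,fx=s,fy=s,interpolation=cv2.INTER_CUBIC))
E
python3 - <<'E'
from h import *
for c in('scene','top'):
    d=snap(c,c+'0');R=cv2.Rodrigues(d['rvec'])[0];print(c,-R.T@np.ravel(d['tvec']),R.tolist(),d['camera_matrix'])
s=sense();print(s['ee_pos'],s['orientation'],s['q'])
E
```

```text
pics
scene [0.13400687 0.56937329 1.15609016] [[-0.8370464693143794, -0.5471092459575106, -0.004968017324435747], [-0.44873039429187445, 0.6916709053732484, -0.565890795029226], [0.31304031920343844, -0.47144759162387784, -0.8244652369294019]] [[498.06195888   0.         315.05561269]
 [  0.         498.06195888 241.68694978]
 [  0.           0.           1.        ]]
top [ 0.26480171 -0.03251793  1.29492358] [[0.09383192232297632, -0.9955714349213101, 0.0057522449442329315], [-0.9671015775071232, -0.09251783335876929, -0.23697043970468673], [0.23645318592991812, 0.016672386731436728, -0.9714998313866395]] [[474.36320305   0.         321.97169849]
 [  0.         474.36320305 244.62286396]
 [  0.           0.           1.        ]]
[0.1655938  0.62796706 0.23051599] [[-9.66958927e-01  2.54932067e-01 -2.74405618e-04]
 [ 2.54932186e-01  9.66957741e-01 -1.51903208e-03]
 [-1.21911351e-04 -1.53879645e-03 -9.99998809e-01]] [-1.37921094  0.5370683  -0.00441222  1.53877247  0.00259319  1.06730114
 -0.07123801]
```

View pics/scene0.png

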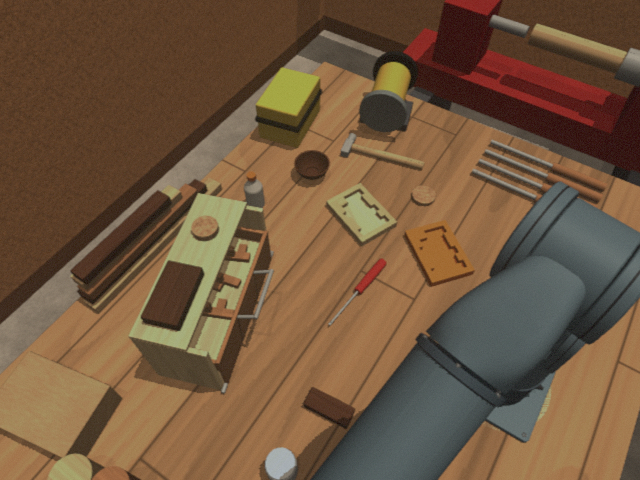

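View pics/top0.png

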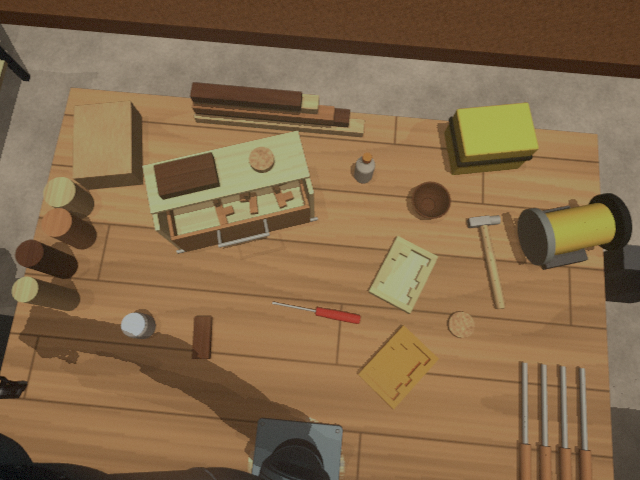

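The top view shows the cabinet at about (235,200) with its bar handle at about (243,240). There are two frame candidates: pale wood at (403,274) and orange at (398,366). The task says to leave the orange one alone, so the pale one is the frame. I'll confirm that in an enlarged crop.

Run:
```python
from h import *
a=cv2.imread('pics/top0.png')
c=cv2.resize(a[130:260,140:325],None,fx=4,fy=4,interpolation=2)
cv2.imwrite('pics/c1.png',c)
c=cv2.resize(a[225:325,355:450],None,fx=6,fy=6,interpolation=2)
cv2.imwrite('pics/c2.png',c)
```

```text
(no output)
```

View pics/c1.png

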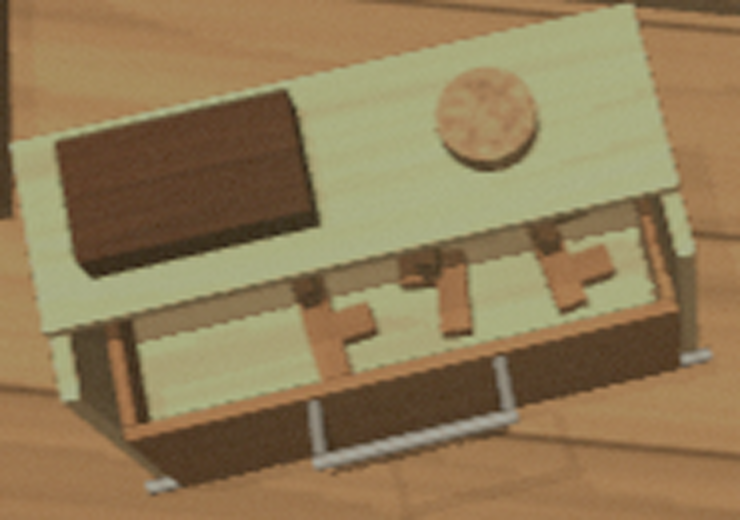

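View pics/c2.png

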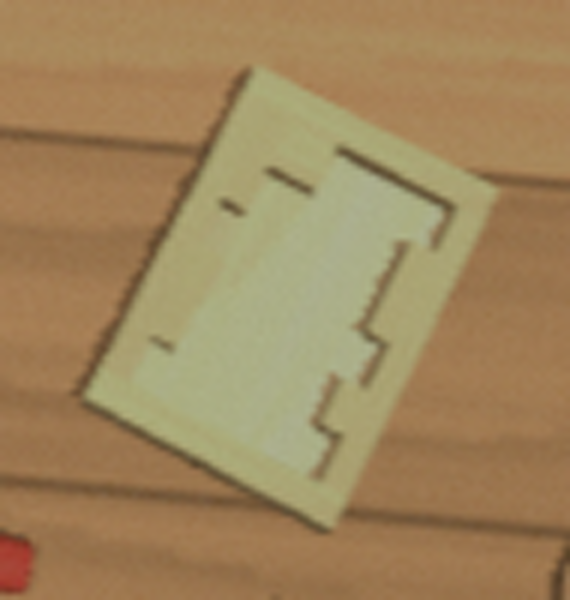

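The crop at (403,274) confirms the pale frame. Its solid corner is at crop top-left, so frame +x points up the image and +y points left. Three blocks are visible in the bin, with grips partly under the board at about (217,203), (246,196) and (277,189). Next I'll fit the poses.

```bash
cat >> h.py <<'E'
from scipy.optimize import least_squares
def fit(obs,x0):
    # obs: list of (view, local pts Nx3, pix Nx2); unknown x,y,yaw
    def f(p):
        c,s=np.cos(p[2]),np.sin(p[2]);r=[]
        for d,L,px in obs:
            W=np.array([[c*a-s*b+p[0],s*a+c*b+p[1],z] for a,b,z in L]); r.append((w2px(d,W)-px).ravel())
        return np.concatenate(r)
    return least_squares(f,x0,loss='soft_l1')
E
python3 - <<'E'
from h import *
d=load('top0')
A=np.array([(255,67),(497,190),(332,528),(83,397)])/6+[355,225]-0.42
L=[(.088,.062,.023),(.088,-.062,.023),(-.088,-.062,.023),(-.088,.062,.023)]
w=np.array([px2w(d,u,v,.023) for u,v in A]);print(w)
r=fit([(d,L,A)],[*w.mean(0)[:2],0]);print('frame',r.x,r.fun.round(1))
B=np.array([(12,143),(632,5),(680,188),(45,330)])/4+[140,130]-.4
H=np.array([(318,465),(512,416)])/4+[140,130]-.4
P=np.array([(150,487),(708,357)])/4+[140,130]-.4
print([px2w(d,u,v,.227) for u,v in B],[px2w(d,u,v,.155) for u,v in H],[px2w(d,u,v,.015) for u,v in P])
w=np.array([px2w(d,u,v,.155) for u,v in H]).mean(0)
L=[(.175,.193,.227),(.175,-.193,.227),(.05,-.193,.227),(.05,.193,.227),(-.045,.064,.155),(-.045,-.064,.155)]
r=fit([(d,L,np.vstack([B,H]))],[w[0],w[1],-.2]);print('cab',r.x,r.fun.round(1))
x,y,a=r.x
print('handle',x-.045*np.cos(a),y-.045*np.sin(a))
E
```

```text
[[ 0.6194697  -0.21581176  0.023     ]
 [ 0.57185253 -0.32951729  0.023     ]
 [ 0.41081709 -0.26192107  0.023     ]
 [ 0.45880037 -0.14741964  0.023     ]]
frame [ 0.51528418 -0.23867468 -0.39895564] [-0.  -0.3  0.2 -0.1 -0.1  0.3 -0.   0.2]
[array([0.67934839, 0.43462219, 0.227     ]), array([0.80588963, 0.0725428 , 0.227     ]), array([0.68925962, 0.03115238, 0.227     ]), array([0.56477744, 0.39378876, 0.227     ])] [array([0.51495655, 0.23957514, 0.155     ]), array([0.55745679, 0.1242455 , 0.155     ])] [array([0.51915922, 0.38609117, 0.015     ]), array([0.6492163 , 0.01150337, 0.015     ])]
cab [0.57866326 0.1961118  0.33498115] [-0.4 -0.5  0.5 -0.5  0.4  0.  -0.6  0.9 -0.9 -0.1  1.3  0.2]
handle 0.536164514506119 0.18131798858342973
```

```bash
cat >> h.py <<'E'
CAB=np.array([0.5787,0.1961,0.3350]); FR=np.array([0.5153,-0.2387,-0.3990])
def loc(F,x,y): c,s=np.cos(F[2]),np.sin(F[2]); return F[0]+c*x-s*y, F[1]+s*x+c*y
def go(*targets):
    """targets: (x,y,z,heading of tool y in deg); prints cumulative dp,yaw from the present pose"""
    s=sense();R=np.array(s['orientation']);p=np.array(s['ee_pos']);h=np.degrees(np.arctan2(R[1,1],R[0,1]))
    print('t',round(s['time'],2),'pos',p.round(4),'head',round(h,2),'gap',round(s['finger_gap'],4),'F',np.round(s['contact_force'],1))
    for t in targets:
        dp=R.T@(np.array(t[:3])-p); dy=(h-t[3]+180)%360-180
        n=max(np.linalg.norm(dp)/.0417,abs(dy)/7.16)
        print('dp',dp.round(4).tolist(),'yaw',round(dy,2),'rows',round(n,1))
E
python3 - <<'E'
from h import *
hx,hy=loc(CAB,-.045,0)
go((.35,.40,.30,50),(hx,hy,.26,19.2),(hx,hy,.137,19.2))
th=np.linspace(0.08,.66,8)
E
```

```text
t 0.1 pos [0.1656 0.628  0.2305] head 75.23 gap 0.0852 F [-0.1 -0.6  1.1]
dp [-0.2364, -0.1735, -0.0692] yaw 25.23 rows 7.2
dp [-0.4722, -0.3375, -0.0289] yaw 56.03 rows 13.9
dp [-0.4722, -0.3373, 0.0941] yaw 56.03 rows 14.1
```

Request:
step_arm:
  increments:
    - {"dp":[-0.118,-0.087,-0.035],"yaw":13}
    - {"dp":[-0.236,-0.173,-0.069],"yaw":25}
    - {"dp":[-0.236,-0.173,-0.069],"yaw":25}
    - {"dp":[-0.236,-0.173,-0.069],"yaw":25}
    - {"dp":[-0.236,-0.173,-0.069],"yaw":25}
    - {"dp":[-0.236,-0.173,-0.069],"yaw":25}
    - {"dp":[-0.236,-0.173,-0.069],"yaw":25}
    - {"dp":[-0.236,-0.173,-0.069],"yaw":25}
  grip: 165

```text
time: 0.77
ee_pos: [0.3555, 0.395, 0.3019]
orientation: [[-0.763, 0.647, 0.003], [0.647, 0.763, -0.001], [-0.003, 0.001, -1.0]]
contact_force: [0.6, -0.6, 0.5]
finger_gap: 0.0302
grip_force: 0.0
```

Run:
```python
from h import *
hx,hy=loc(CAB,-.045,0)
go((hx,hy,.26,19.2),(hx,hy,.137,19.2))
```

```text
t 0.77 pos [0.3555 0.395  0.3019] head 49.69 gap 0.0302 F [ 0.6 -0.6  0.5]
dp [-0.2759, -0.0461, 0.0427] yaw 30.49 rows 6.8
dp [-0.2755, -0.0463, 0.1657] yaw 30.49 rows 7.8
```

Request:
step_arm:
  increments:
    - {"dp":[-0.276,-0.046,0.043],"yaw":30.5}
    - {"dp":[-0.276,-0.046,0.043],"yaw":30.5}
    - {"dp":[-0.276,-0.046,0.043],"yaw":30.5}
    - {"dp":[-0.276,-0.046,0.043],"yaw":30.5}
    - {"dp":[-0.276,-0.046,0.043],"yaw":30.5}
    - {"dp":[-0.276,-0.046,0.043],"yaw":30.5}
    - {"dp":[-0.276,-0.046,0.043],"yaw":30.5}
    - {"dp":[-0.276,-0.046,0.043],"yaw":30.5}

```text
time: 1.43
ee_pos: [0.536, 0.1812, 0.2564]
orientation: [[-0.328, 0.945, 0.001], [0.945, 0.328, -0.005], [-0.005, -0.0, -1.0]]
contact_force: [0.2, -1.4, 0.7]
finger_gap: 0.0302
grip_force: 0.0
```

Request:
step_arm:
  increments:
    - {"dp":[0,0,0],"yaw":0}
    - {"dp":[0,0,0],"yaw":0}
    - {"dp":[0,0,0],"yaw":0}

```text
time: 1.68
ee_pos: [0.5316, 0.1909, 0.2572]
orientation: [[-0.34, 0.94, -0.001], [0.94, 0.34, 0.001], [0.001, -0.0, -1.0]]
contact_force: [-0.7, 0.1, 0.1]
finger_gap: 0.03
grip_force: 0.0
```

Run:
```python
from h import *
hx,hy=loc(CAB,-.045,0)
go((hx,hy,.26,19.2),(hx,hy,.137,19.2))
d=snap('scene','s1'); u=w2px(d,[(hx,hy,.155)])[0]; print(u)
crop('s1',int(u[0])-70,int(u[1])-60,130,110,6,'s1c')
```

```text
t 1.68 pos [0.5316 0.1909 0.2572] head 19.88 gap 0.03 F [-0.7  0.1  0.1]
dp [-0.0106, 0.0011, -0.0028] yaw 0.68 rows 0.3
dp [-0.0107, 0.0011, 0.1202] yaw 0.68 rows 2.9
[262.63902186 293.33455207]
```

View pics/s1c.png

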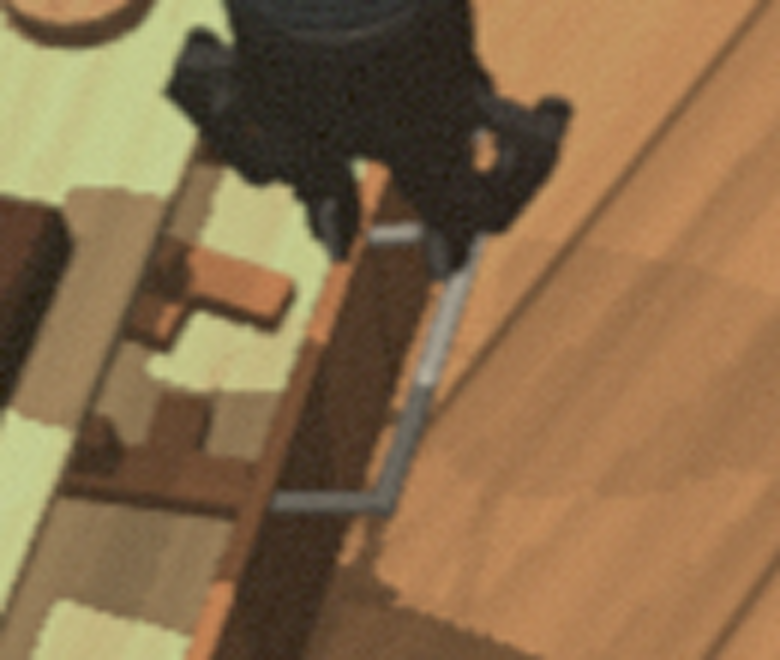

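Run:
```python
from h import *
d=load('s1')
print(w2px(d,[(*loc(CAB,-.045,y),.155) for y in(.064,-.064,.06,-.06)]))
print(px2w(d,257,317,.155),px2w(d,272.8,273,.155))
hx,hy=loc(CAB,-.045,0); go((hx,hy,.137,19.2))
```

```text
[[253.96227614 318.20546256]
 [270.79511801 269.95602473]
 [254.52076756 316.60461006]
 [270.29972706 271.37600687]]
[0.51129751 0.23574935 0.155     ] [0.54841237 0.12503623 0.155     ]
t 1.73 pos [0.5317 0.191  0.2573] head 19.89 gap 0.03 F [-0.1 -0.1  0.2]
dp [-0.0107, 0.001, 0.1203] yaw 0.69 rows 2.9
```

Request:
step_arm:
  increments:
    - {"dp":[-0.011,-0.002,0],"yaw":0.7}
    - {"dp":[-0.011,-0.002,0.04],"yaw":0.7}
    - {"dp":[-0.011,-0.002,0.08],"yaw":0.7}
    - {"dp":[-0.011,-0.002,0.12],"yaw":0.7}
    - {"dp":[-0.011,-0.002,0.12],"yaw":0.7}
    - {"dp":[-0.011,-0.002,0.12],"yaw":0.7}

```text
time: 2.23
ee_pos: [0.533, 0.1775, 0.1366]
orientation: [[-0.326, 0.945, -0.004], [0.945, 0.326, -0.002], [-0.001, -0.004, -1.0]]
contact_force: [-0.2, 0.5, 1.0]
finger_gap: 0.0306
grip_force: 0.0
```

Request:
step_arm:
  increments:
    - {"dp":[0,0,0],"yaw":0}
    - {"dp":[0,0,0],"yaw":0}
    - {"dp":[0,0,0],"yaw":0}
    - {"dp":[0,0,0],"yaw":0}
    - {"dp":[0,0,0],"yaw":0}
    - {"dp":[0,0,0],"yaw":0}
  grip: 255
  grip_force: 30

```text
time: 2.73
ee_pos: [0.5369, 0.1788, 0.1401]
orientation: [[-0.326, 0.945, 0.006], [0.945, 0.326, 0.002], [0.0, 0.006, -1.0]]
contact_force: [1.7, -0.8, 8.3]
finger_gap: 0.0087
grip_force: 30.0
```

Run:
```python
from h import *
s=sense();p=np.array(s['ee_pos'])
hx,hy=loc(CAB,-.045,0);u=np.array([np.cos(CAB[2]),np.sin(CAB[2])])
# relative arc from here, in cabinet -x and down
T=[]
for th in np.array([.1,.2,.3,.4,.5,.6,.66,.7]):
    dx=-.045*np.cos(th)-.140*np.sin(th)+.045; dz=.140*np.cos(th)-.045*np.sin(th)-.140
    T.append((p[0]+u[0]*dx,p[1]+u[1]*dx,p[2]+dz,19.2))
go(*T); print(px2w(load('s1'),0,0,0)[:0], hx,hy)
```

```text
t 2.73 pos [0.5369 0.1788 0.1401] head 19.03 gap 0.0087 F [ 1.7 -0.8  8.3]
dp [-0.0, -0.0138, 0.0051] yaw -0.17 rows 0.4
dp [-0.0001, -0.027, 0.0116] yaw -0.17 rows 0.7
dp [-0.0001, -0.0395, 0.0193] yaw -0.17 rows 1.1
dp [-0.0002, -0.0511, 0.0283] yaw -0.17 rows 1.4
dp [-0.0002, -0.0618, 0.0383] yaw -0.17 rows 1.7
dp [-0.0002, -0.0715, 0.0494] yaw -0.17 rows 2.1
dp [-0.0002, -0.0767, 0.0565] yaw -0.17 rows 2.3
dp [-0.0003, -0.08, 0.0614] yaw -0.17 rows 2.4
[] 0.5362015360665311 0.18130538735567436
```

Request:
step_arm:
  increments:
    - {"dp":[0,-0.007,0.001],"yaw":0}
    - {"dp":[0,-0.014,0.003],"yaw":0}
    - {"dp":[0,-0.021,0.006],"yaw":0}
    - {"dp":[0,-0.027,0.01],"yaw":0}
    - {"dp":[0,-0.034,0.013],"yaw":0}
    - {"dp":[0,-0.04,0.017],"yaw":0}
    - {"dp":[0,-0.046,0.022],"yaw":0}
    - {"dp":[0,-0.051,0.026],"yaw":0}

```text
time: 3.4
ee_pos: [0.4906, 0.1625, 0.1141]
orientation: [[-0.326, 0.945, 0.01], [0.945, 0.326, 0.003], [-0.0, 0.01, -1.0]]
contact_force: [7.2, 0.2, 4.6]
finger_gap: 0.0085
grip_force: 30.4
```

Request:
step_arm:
  increments:
    - {"dp":[0,-0.006,0.005],"yaw":0}
    - {"dp":[0,-0.011,0.01],"yaw":0}
    - {"dp":[0,-0.016,0.015],"yaw":0}
    - {"dp":[0,-0.021,0.021],"yaw":0}
    - {"dp":[0,-0.026,0.028],"yaw":0}
    - {"dp":[0,-0.03,0.032],"yaw":0}
    - {"dp":[0,-0.033,0.035],"yaw":0}
    - {"dp":[0,-0.033,0.035],"yaw":0}

```text
time: 4.07
ee_pos: [0.466, 0.1541, 0.0821]
orientation: [[-0.325, 0.945, 0.022], [0.946, 0.325, 0.008], [0.0, 0.023, -1.0]]
contact_force: [11.4, 2.2, 23.3]
finger_gap: 0.0089
grip_force: 34.3
```

Request:
step_arm:
  increments:
    - {"dp":[0,0,0],"yaw":0}
    - {"dp":[0,0,0],"yaw":0}
    - {"dp":[0,0,0],"yaw":0}

```text
time: 4.32
ee_pos: [0.466, 0.1541, 0.082]
orientation: [[-0.326, 0.945, 0.021], [0.946, 0.325, 0.008], [0.0, 0.023, -1.0]]
contact_force: [10.6, 1.8, 24.2]
finger_gap: 0.0086
grip_force: 34.4
```

Request:
step_arm:
  increments:
    - {"dp":[0,0,0],"yaw":0}
    - {"dp":[0,0,0],"yaw":0}
    - {"dp":[0,0,0],"yaw":0}
    - {"dp":[0,0,-0.04],"yaw":0}
    - {"dp":[0,0,-0.08],"yaw":0}
    - {"dp":[0,0,-0.12],"yaw":0}
    - {"dp":[0,0,-0.16],"yaw":0}
    - {"dp":[0,0,-0.2],"yaw":0}
  grip: 165

```text
time: 4.98
ee_pos: [0.4535, 0.15, 0.2778]
orientation: [[-0.326, 0.945, -0.002], [0.945, 0.326, -0.001], [-0.0, -0.002, -1.0]]
contact_force: [1.9, 0.6, -0.4]
finger_gap: 0.0304
grip_force: 0.0
```

Request:
step_arm:
  increments:
    - {"dp":[0.3,-0.1,-0.05],"yaw":42}
    - {"dp":[0.3,-0.1,-0.05],"yaw":42}
    - {"dp":[0.3,-0.1,-0.05],"yaw":42}
    - {"dp":[0.3,-0.1,-0.05],"yaw":42}
    - {"dp":[0.3,-0.1,-0.05],"yaw":42}
    - {"dp":[0.3,-0.1,-0.05],"yaw":42}
    - {"dp":[0.3,-0.1,-0.05],"yaw":42}
    - {"dp":[0.3,-0.1,-0.05],"yaw":42}

```text
time: 5.65
ee_pos: [0.2852, 0.3706, 0.3199]
orientation: [[0.397, 0.918, -0.001], [0.918, -0.397, -0.002], [-0.003, 0.0, -1.0]]
contact_force: [0.9, 0.6, -0.3]
finger_gap: 0.0298
grip_force: 0.0
```

Run:
```python
from h import *
go(); d=snap('top','t2'); e=snap('scene','s2')
a=cv2.imread('pics/t2.png'); b=cv2.imread('pics/s2.png')
A=cv2.resize(a[155:265,150:320],None,fx=4.7,fy=4.7,interpolation=2)
cv2.imwrite('pics/t2c.png',A)
B=cv2.resize(b[220:400,140:300],None,fx=3.3,fy=3.3,interpolation=2); cv2.imwrite('pics/s2c.png',B)
print(A.shape,B.shape)
```

```text
t 5.65 pos [0.2852 0.3706 0.3199] head -23.38 gap 0.0298 F [ 0.9  0.6 -0.3]
(517, 799, 3) (594, 528, 3)
```

View pics/t2c.png

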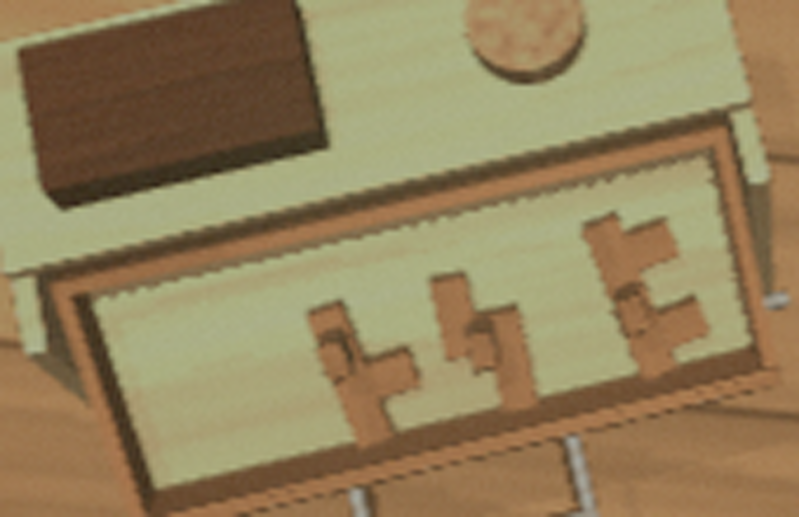

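Top crop: there are three blocks and no L.
- **T:** left, with its grip at crop (335,350) and the stem to the right.
- **S:** middle, grip at (485,340).
- **Pi:** right, grip at (632,305), with the prongs to the right.

All three have slid to the front board. I'll check the scene view next.

View pics/s2c.png

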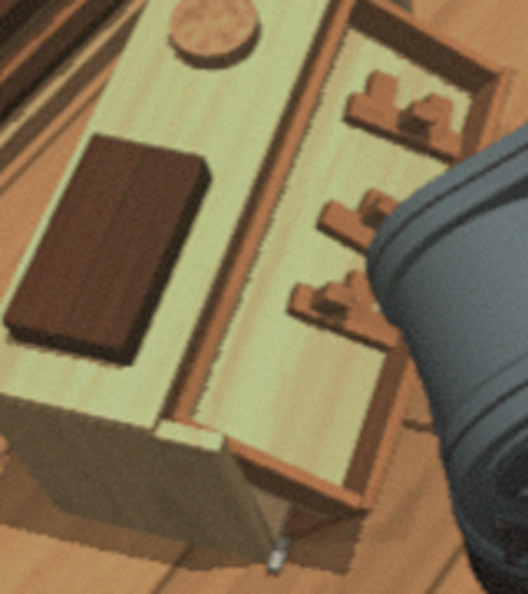

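```bash
cat >> h.py <<'E'
TH=.65
def bin2w(X,Y,Z,th=TH):
    c,s=np.cos(th),np.sin(th); x=X*c-Z*s; z=.015+Z*c+X*s; return np.array([*loc(CAB,x,Y),z])
def blk(p,l,th=TH):
    c,s=np.cos(p[2]),np.sin(p[2]); return bin2w(p[0]+c*l[0]-s*l[1],p[1]+s*l[0]+c*l[1],.083+l[2],th)
def fitbin(d,L,px,p0):
    f=lambda p:(w2px(d,[blk(p,(a/1e3,b/1e3,.015)) for a,b in L])-px).ravel()
    return least_squares(f,p0,loss='soft_l1')
E
python3 - <<'E'
from h import *
d=load('t2'); o=lambda q:np.array(q)/4.7+[150,155]-.4
pi=np.pi
C={'t':([(10,-20),(-10,-20),(-34,16),(-34,36)],[(308,313),(342,300),(408,345),(421,385)],(.07,.08,pi/2+pi)),
'sA':([(-22,34),(-2,34),(2,-46),(22,-46),(22,10)],[(430,278),(465,270),(503,410),(538,403),(518,305)],(.06,0,-pi/2)),
'sB':([(22,-46),(2,-46),(-2,34),(-22,34),(-22,-10)],[(430,278),(465,270),(503,410),(538,403),(518,305)],(.06,0,pi/2)),
'pi':([(-10,46),(10,46),(34,34),(34,14),(34,-14),(34,-34),(-10,-46)],[(583,225),(615,212),(665,218),(680,255),(697,297),(710,333),(645,378)],(.06,-.1,-pi/2))}
# block y axis angle = yaw+90; y back (bin +X) -> yaw=-90 ; y to front -> yaw=+90
C['t']=(C['t'][0],C['t'][1],(.07,.08,pi/2))
for k,(L,px,p0) in C.items():
    r=fitbin(d,L,o(px),p0); p=r.x
    print(k,p.round(4),r.cost.round(2),r.fun.round(1),'grip41',blk(p,(0,0,.041)).round(4))
    g=w2px(d,[blk(p,(0,0,.045))])[0]; print('grip top at crop',(g+.4-[150,155])*4.7)
E
```

```text
t [0.0803 0.049  1.6411] 0.64 [-0.2 -0.2  0.2  0.3  0.1  0.7 -0.1 -0.9] grip41 [0.5521 0.2388 0.1623]
grip top at crop [335.25477273 360.09819095]
sA [ 0.0671 -0.0267 -1.6278] 0.6 [-0.2  0.2  0.3  0.5 -0.3 -0.6 -0.1 -0.5  0.2  0.3] grip41 [0.567  0.1638 0.1543]
grip top at crop [482.98695327 350.04096339]
sB [ 0.0559 -0.0259  1.5212] 4.61 [-0.4  0.   0.   0.3 -0.3 -0.9 -0.1 -0.8  0.9  4.3] grip41 [0.5584 0.1616 0.1475]
grip top at crop [486.77009082 369.5599018 ]
pi [ 0.0667 -0.1085 -1.4319] 1.24 [-0.2  0.6  0.4  0.6  0.4  0.2 -0.1 -0.6  0.   0.1 -0.1 -0.8 -0.6 -0.3] grip41 [0.5936 0.0864 0.1541]
grip top at crop [634.15974091 315.59457253]
```

Run:
```python
from h import *
go((.45,.30,.32,45),(.552,.239,.25,113),(.552,.239,.144,113))
d=load('top0')
for n,u,v in(('gougetip',272,302),('gougeend',360,320),('orange',360,370),('orange',405,325),('offcut',211,317),('palecorner',369,290)): print(n,px2w(d,u,v,.01).round(3))
for p in((.42,.0),(.42,.05),(.45,-.03),(.43,-.05)): print(p,w2px(d,[(*p,0)]).round())
```

```text
t 5.75 pos [0.2811 0.376  0.3204] head -22.4 gap 0.0304 F [0.9 0.1 0. ]
dp [-0.0059, 0.1851, -0.0001] yaw -67.4 rows 9.4
dp [-0.0234, 0.3028, 0.0696] yaw -135.4 rows 18.9
dp [-0.0235, 0.3031, 0.1756] yaw -135.4 rows 18.9
gougetip [0.406 0.109 0.01 ]
gougeend [ 0.38  -0.132  0.01 ]
orange [ 0.25  -0.141  0.01 ]
orange [ 0.378 -0.253  0.01 ]
offcut [0.35  0.267 0.01 ]
palecorner [ 0.463 -0.15   0.01 ]
(0.42, 0.0) [[313. 301.]]
(0.42, 0.05) [[295. 299.]]
(0.45, -0.03) [[325. 291.]]
(0.43, -0.05) [[331. 299.]]
```

Request:
step_arm:
  increments:
    - {"dp":[0,0,0],"yaw":-7}
    - {"dp":[0,0,0],"yaw":-14}
    - {"dp":[0,0,0],"yaw":-21}
    - {"dp":[0,0,0],"yaw":-28}
    - {"dp":[0,0,0],"yaw":-35}
    - {"dp":[0,0,0],"yaw":-42}
    - {"dp":[0,0,0],"yaw":-49}
    - {"dp":[0,0,0],"yaw":-56}
  grip: 135

```text
time: 6.42
ee_pos: [0.2862, 0.37, 0.3195]
orientation: [[-0.55, 0.835, -0.001], [0.835, 0.55, -0.002], [-0.001, -0.002, -1.0]]
contact_force: [0.5, -0.2, -0.4]
finger_gap: 0.0401
grip_force: 0.0
```

Run:
```python
from h import *
go((.552,.239,.28,113),(.552,.239,.144,113))
print(sense()['q'])
```

```text
t 6.42 pos [0.2862 0.37   0.3195] head 33.39 gap 0.0401 F [ 0.5 -0.2 -0.4]
dp [-0.2556, 0.15, 0.0394] yaw -79.61 rows 11.1
dp [-0.2554, 0.1503, 0.1754] yaw -79.61 rows 11.1
[-1.18500448  0.12367271  0.1942833   1.90093478 -0.02618891  1.12205556
 -0.39796811]
```

Request:
step_arm:
  increments:
    - {"dp":[-0.256,0.15,0],"yaw":-56}
    - {"dp":[-0.256,0.15,0],"yaw":-56}
    - {"dp":[-0.256,0.15,0],"yaw":-56}
    - {"dp":[-0.256,0.15,0],"yaw":-56}
    - {"dp":[-0.256,0.15,0],"yaw":-56}
    - {"dp":[-0.256,0.15,0],"yaw":-56}
    - {"dp":[-0.256,0.15,0],"yaw":-56}
    - {"dp":[-0.256,0.15,0],"yaw":-56}

```text
time: 7.08
ee_pos: [0.5493, 0.2384, 0.3195]
orientation: [[-0.994, 0.106, -0.002], [0.106, 0.994, -0.001], [0.002, -0.001, -1.0]]
contact_force: [0.3, 1.5, -0.0]
finger_gap: 0.04
grip_force: 0.0
```

Request:
step_arm:
  increments:
    - {"dp":[0,0,0.02],"yaw":-7}
    - {"dp":[0,0,0.04],"yaw":-14}
    - {"dp":[0,0,0.06],"yaw":-21}
    - {"dp":[0,0,0.06],"yaw":-23.6}
    - {"dp":[0,0,0.06],"yaw":-23.6}
    - {"dp":[0,0,0.06],"yaw":-23.6}

```text
time: 7.58
ee_pos: [0.5486, 0.2393, 0.2599]
orientation: [[-0.956, -0.293, -0.001], [-0.293, 0.956, -0.001], [0.001, -0.0, -1.0]]
contact_force: [0.4, -0.2, 0.0]
finger_gap: 0.0403
grip_force: 0.0
```

Run:
```python
from h import *
go((.552,.239,.20,113),(.552,.239,.144,113))
print(sense()['q'])
```

```text
t 7.58 pos [0.5486 0.2393 0.2599] head 107.02 gap 0.0403 F [ 0.4 -0.2  0. ]
dp [-0.0033, -0.0012, 0.0599] yaw -5.98 rows 1.4
dp [-0.0033, -0.0012, 0.1159] yaw -5.98 rows 2.8
[-0.62113496  0.42189927  0.18123841  1.65883856 -0.08411443  1.06990026
  1.45288016]
```

Request:
step_arm:
  increments:
    - {"dp":[-0.003,-0.001,0.03],"yaw":-6}
    - {"dp":[-0.003,-0.001,0.06],"yaw":-6}
    - {"dp":[-0.003,-0.001,0.08],"yaw":-6}
    - {"dp":[-0.003,-0.001,0.1],"yaw":-6}
    - {"dp":[-0.003,-0.001,0.108],"yaw":-6}
    - {"dp":[-0.003,-0.001,0.113],"yaw":-6}
    - {"dp":[-0.003,-0.001,0.113],"yaw":-6}

```text
time: 8.17
ee_pos: [0.5521, 0.2398, 0.1472]
orientation: [[-0.92, -0.392, -0.0], [-0.392, 0.92, -0.0], [0.0, -0.0, -1.0]]
contact_force: [-0.6, 0.2, -0.7]
finger_gap: 0.0399
grip_force: 0.0
```

Run:
```python
from h import *
go((.552,.239,.144,113)); snap('scene','s3'); crop('s3',190,230,120,120,5,'s3c')
```

```text
t 8.17 pos [0.5521 0.2398 0.1472] head 113.1 gap 0.0399 F [-0.6  0.2 -0.7]
dp [0.0004, -0.0007, 0.0032] yaw 0.1 rows 0.1
```

View pics/s3c.png

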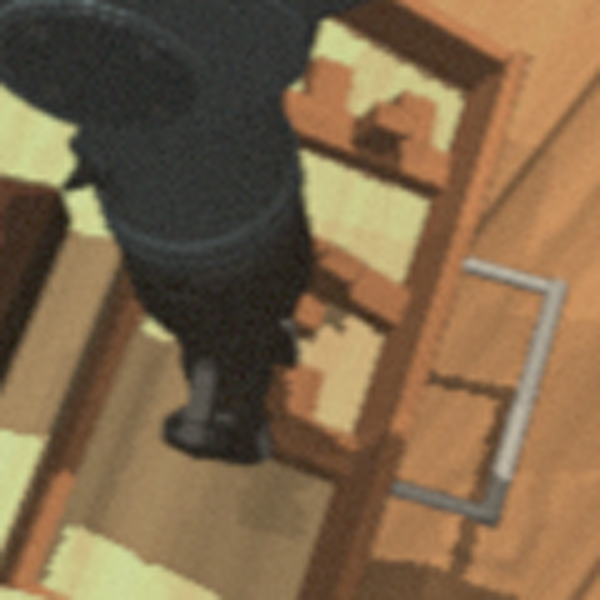

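The fingers straddle the T's grip, between crop (200,430) and (290,350), with no contact force. Closing.

Request:
step_arm:
  increments:
    - {"dp":[0,0,0.002],"yaw":0}
    - {"dp":[0,0,0.002],"yaw":0}
    - {"dp":[0,0,0.002],"yaw":0}
    - {"dp":[0,0,0.002],"yaw":0}
    - {"dp":[0,0,0.002],"yaw":0}
    - {"dp":[0,0,0.002],"yaw":0}
  grip: 255
  grip_force: 50

```text
time: 8.72
ee_pos: [0.5527, 0.2401, 0.1463]
orientation: [[-0.92, -0.393, 0.001], [-0.393, 0.92, 0.001], [-0.002, 0.0, -1.0]]
contact_force: [-1.1, -0.2, 6.7]
finger_gap: 0.0125
grip_force: 49.2
```

Request:
step_arm:
  increments:
    - {"dp":[0,0,-0.01],"yaw":0}
    - {"dp":[0,0,-0.03],"yaw":0}
    - {"dp":[0,0,-0.05],"yaw":0}
    - {"dp":[0,0,-0.08],"yaw":0}
    - {"dp":[0,0,-0.11],"yaw":0}
    - {"dp":[0,0,-0.14],"yaw":0}
    - {"dp":[0,0,-0.14],"yaw":0}
    - {"dp":[0,0,-0.14],"yaw":0}

```text
time: 9.38
ee_pos: [0.5531, 0.2403, 0.2876]
orientation: [[-0.92, -0.393, 0.004], [-0.393, 0.92, 0.002], [-0.004, 0.001, -1.0]]
contact_force: [-0.5, 0.0, -1.1]
finger_gap: 0.0128
grip_force: 48.9
```

Run:
```python
from h import *
go((.40,.10,.28,45),(.51,-.045,.28,-23))
```

```text
t 9.38 pos [0.5531 0.2403 0.2876] head 113.12 gap 0.0128 F [-0.5  0.  -1.1]
dp [0.1959, -0.069, 0.0067] yaw 68.12 rows 9.5
dp [0.1517, -0.2455, 0.0068] yaw 136.12 rows 19.0
```

Request:
step_arm:
  increments:
    - {"dp":[0.03,-0.03,0],"yaw":7}
    - {"dp":[0.06,-0.06,0],"yaw":14}
    - {"dp":[0.08,-0.09,0],"yaw":21}
    - {"dp":[0.1,-0.12,0],"yaw":28}
    - {"dp":[0.12,-0.15,0],"yaw":35}
    - {"dp":[0.13,-0.18,0],"yaw":42}
    - {"dp":[0.14,-0.21,0],"yaw":49}
    - {"dp":[0.152,-0.245,0],"yaw":56}

```text
time: 10.05
ee_pos: [0.5074, -0.0455, 0.2842]
orientation: [[-0.837, 0.547, -0.002], [0.547, 0.837, 0.001], [0.002, -0.001, -1.0]]
contact_force: [0.3, -0.3, -0.8]
finger_gap: 0.0124
grip_force: 48.9
```

Request:
step_arm:
  increments:
    - {"dp":[0,0,0.02],"yaw":7}
    - {"dp":[0,0,0.04],"yaw":14}
    - {"dp":[0,0,0.06],"yaw":21}
    - {"dp":[0,0,0.08],"yaw":28}
    - {"dp":[0,0,0.1],"yaw":35}
    - {"dp":[0,0,0.12],"yaw":42}
    - {"dp":[0,0,0.14],"yaw":49}
    - {"dp":[0,0,0.15],"yaw":56}

```text
time: 10.72
ee_pos: [0.506, -0.045, 0.1321]
orientation: [[-0.014, 1.0, -0.005], [1.0, 0.014, -0.001], [-0.001, -0.005, -1.0]]
contact_force: [-0.4, 0.2, -0.3]
finger_gap: 0.0123
grip_force: 48.9
```

Request:
step_arm:
  increments:
    - {"dp":[0,0,0],"yaw":7}
    - {"dp":[0,0,0],"yaw":14}
    - {"dp":[0,0,0],"yaw":21}
    - {"dp":[0,0,0],"yaw":24}
    - {"dp":[0,0,0],"yaw":24}
    - {"dp":[0,0,0],"yaw":24}

```text
time: 11.22
ee_pos: [0.5077, -0.045, 0.1345]
orientation: [[0.387, 0.922, -0.002], [0.922, -0.387, -0.001], [-0.001, -0.001, -1.0]]
contact_force: [0.3, 0.2, 0.4]
finger_gap: 0.0126
grip_force: 48.9
```

Run:
```python
from h import *
go((.51,-.045,.08,-23),(.51,-.045,.02,-23)); snap('top','t4'); crop('t4',270,200,150,120,5,'t4c')
```

```text
t 11.22 pos [ 0.5077 -0.045   0.1345] head -22.76 gap 0.0126 F [0.3 0.2 0.4]
dp [0.001, 0.0022, 0.0544] yaw 0.24 rows 1.3
dp [0.0011, 0.0023, 0.1144] yaw 0.24 rows 2.7
```

View pics/t4c.png

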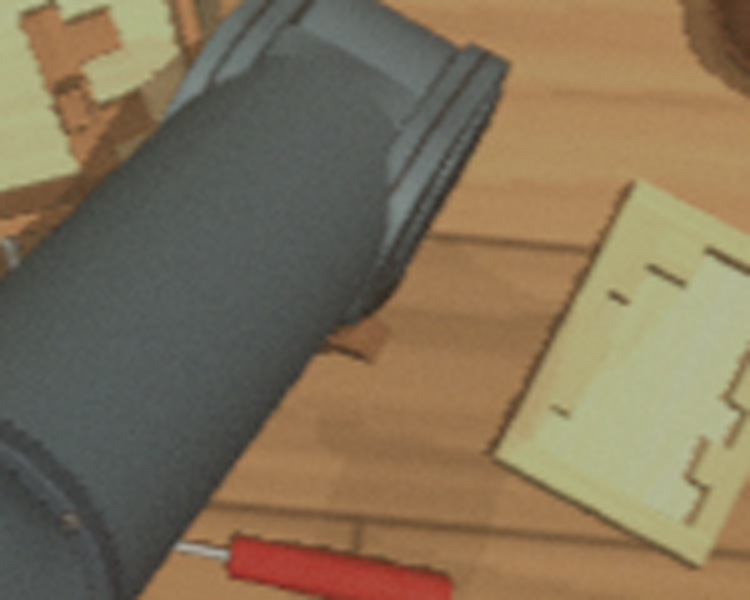

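Request:
step_arm:
  increments:
    - {"dp":[0,0,0.03],"yaw":0}
    - {"dp":[0,0,0.06],"yaw":0}
    - {"dp":[0,0,0.075],"yaw":0}
    - {"dp":[0,0,0.08],"yaw":0}
    - {"dp":[0,0,0.085],"yaw":0}
    - {"dp":[0,0,0.09],"yaw":0}
    - {"dp":[0,0,0.095],"yaw":0}
    - {"dp":[0,0,0.095],"yaw":0}
  grip_force: 20

```text
time: 11.93
ee_pos: [0.5064, -0.0495, 0.0413]
orientation: [[0.391, 0.92, -0.002], [0.92, -0.391, -0.003], [-0.003, -0.001, -1.0]]
contact_force: [-9.0, -7.9, 23.2]
finger_gap: 0.0123
grip_force: 57.5
```

Request:
step_arm:
  increments:
    - {"dp":[0,0,0.004],"yaw":0}
    - {"dp":[0,0,0.008],"yaw":0}
    - {"dp":[0,0,0.011],"yaw":0}
    - {"dp":[0,0,0.014],"yaw":0}
    - {"dp":[0,0,0.014],"yaw":0}
    - {"dp":[0,0,0.014],"yaw":0}

```text
time: 12.43
ee_pos: [0.5091, -0.0493, 0.0277]
orientation: [[0.391, 0.921, 0.002], [0.921, -0.391, -0.004], [-0.003, 0.004, -1.0]]
contact_force: [-4.2, -7.9, 15.8]
finger_gap: 0.0124
grip_force: 45.4
```

Request:
step_arm:
  increments:
    - {"dp":[0,0,0.002],"yaw":0}
    - {"dp":[0,0,0.004],"yaw":0}
    - {"dp":[0,0,0.005],"yaw":0}
    - {"dp":[0,0,0.005],"yaw":0}

```text
time: 12.77
ee_pos: [0.5092, -0.0487, 0.0225]
orientation: [[0.39, 0.921, 0.003], [0.921, -0.39, -0.003], [-0.002, 0.004, -1.0]]
contact_force: [-2.0, -7.2, 12.5]
finger_gap: 0.0127
grip_force: 38.9
```

Request:
step_arm:
  increments:
    - {"dp":[0,0,0],"yaw":0}
    - {"dp":[0,0,0],"yaw":0}
    - {"dp":[0,0,0],"yaw":0}
    - {"dp":[0,0,0],"yaw":0}
    - {"dp":[0,0,0],"yaw":0}
    - {"dp":[0,0,0],"yaw":0}
  grip: 135

```text
time: 13.27
ee_pos: [0.5085, -0.0449, 0.0211]
orientation: [[0.388, 0.922, -0.0], [0.922, -0.388, 0.0], [0.0, -0.0, -1.0]]
contact_force: [0.3, -0.1, -0.3]
finger_gap: 0.04
grip_force: 0.0
```

Request:
step_arm:
  increments:
    - {"dp":[0,0,0],"yaw":0}
    - {"dp":[0,0,0],"yaw":0}
    - {"dp":[0,0,0],"yaw":0}
    - {"dp":[0,0,0],"yaw":0}
    - {"dp":[0,0,0],"yaw":0}
    - {"dp":[0,0,0],"yaw":0}
  grip: 255
  grip_force: 20

```text
time: 13.77
ee_pos: [0.5086, -0.0451, 0.0212]
orientation: [[0.389, 0.921, 0.0], [0.921, -0.389, -0.0], [-0.0, 0.0, -1.0]]
contact_force: [-0.1, 0.8, 0.8]
finger_gap: 0.0002
grip_force: 0.0
```

The fingers shut on nothing. I'll lift clear and look.

Request:
step_arm:
  increments:
    - {"dp":[0,0,0],"yaw":0}
    - {"dp":[0,0,0],"yaw":0}
    - {"dp":[0,0,0],"yaw":0}
    - {"dp":[0,0,-0.03],"yaw":0}
    - {"dp":[0,0,-0.07],"yaw":0}
    - {"dp":[0,0,-0.11],"yaw":0}
    - {"dp":[0,0,-0.15],"yaw":0}
    - {"dp":[0,0,-0.18],"yaw":0}
  grip: 135

```text
time: 14.43
ee_pos: [0.509, -0.0456, 0.2041]
orientation: [[0.389, 0.921, 0.002], [0.921, -0.389, -0.0], [0.001, 0.002, -1.0]]
contact_force: [1.6, 0.1, -0.7]
finger_gap: 0.0404
grip_force: 0.0
```

Request:
step_arm:
  increments:
    - {"dp":[-0.25,0,-0.05],"yaw":0}
    - {"dp":[-0.25,0,-0.05],"yaw":0}
    - {"dp":[-0.25,0,-0.05],"yaw":0}
    - {"dp":[-0.25,0,-0.05],"yaw":0}
    - {"dp":[-0.25,0,-0.05],"yaw":0}
    - {"dp":[-0.25,0,-0.05],"yaw":0}
    - {"dp":[-0.25,0,-0.05],"yaw":0}
    - {"dp":[-0.25,0,-0.05],"yaw":0}

```text
time: 15.1
ee_pos: [0.4098, -0.2785, 0.252]
orientation: [[0.395, 0.919, 0.001], [0.919, -0.395, -0.001], [-0.001, 0.002, -1.0]]
contact_force: [-0.0, 0.5, 0.7]
finger_gap: 0.0403
grip_force: 0.0
```

Run:
```python
from h import *
go(); snap('top','t5'); snap('scene','s5')
d,e=load('t5'),load('s5')
u=w2px(d,[(.509,-.045,.01)])[0].astype(int);v=w2px(e,[(.509,-.045,.01)])[0].astype(int);print(u,v)
a=cv2.imread('pics/t5.png');b=cv2.imread('pics/s5.png')
A=cv2.resize(a[u[1]-45:u[1]+45,u[0]-40:u[0]+40],None,fx=5,fy=5,interpolation=2)
B=cv2.resize(b[v[1]-45:v[1]+45,v[0]-40:v[0]+40],None,fx=5,fy=5,interpolation=2)
cv2.imwrite('pics/m5.png',np.hstack([A,B]))
```

```text
t 15.1 pos [ 0.4098 -0.2785  0.252 ] head -23.24 gap 0.0403 F [-0.   0.5  0.7]
[332 269] [325 262]
```

View pics/m5.png

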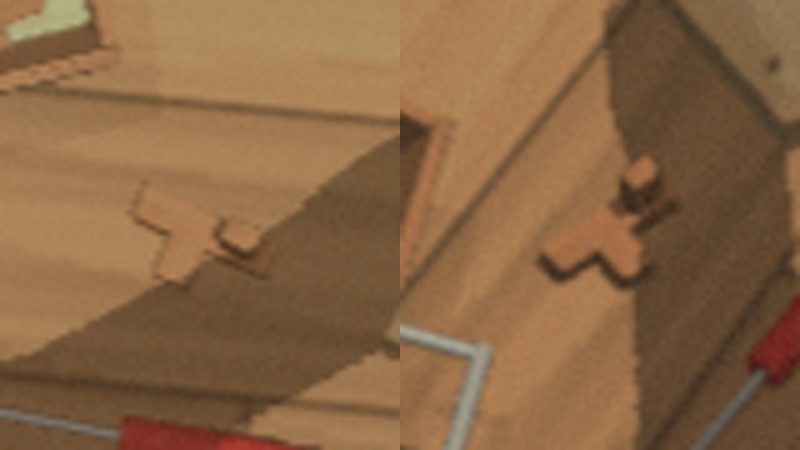

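Run:
```python
from h import *
d,e=load('t5'),load('s5')
o=np.array([292,224])-.4
L=np.array([(10,60,15),(-10,60,15),(-34,36,15),(-34,16,15),(0,0,45)])/1e3
P=np.array([(147,183),(132,212),(155,272),(187,283),(240,233)])/5+o
Q=np.array([[242,172]])/5+np.array([285,217])-.4
r=fit([(d,L,P)],[.5,-.06,1.5]);print(r.x,np.degrees(r.x[2]),r.fun.round(1))
r=fit([(d,L,P),(e,L[4:],Q)],[.5,-.06,1.5]);print(r.x,np.degrees(r.x[2]),r.fun.round(1))
x,y,a=r.x; h=np.degrees(a)
go((x,y,.12,h),(x,y,.022,h))
```

```text
[ 0.50404539 -0.06538104 -0.33291289] -19.074503321670026 [ 0.  -0.4 -0.   0.3 -0.3 -0.2 -0.   0.6  0.3 -0.2]
[ 0.50274848 -0.06554795 -0.35331549] -20.243486178427382 [ 0.3 -0.3  0.1  0.4 -0.4 -0.1 -0.2  0.8  0.3  0.2 -1.4 -0.3]
t 15.2 pos [ 0.4116 -0.2747  0.2509] head -22.87 gap 0.0398 F [-0.1 -1.  -0.1]
dp [0.228, 0.0028, 0.1311] yaw -2.63 rows 6.3
dp [0.228, 0.0028, 0.2291] yaw -2.63 rows 7.8
```

The T lies flat, grip up, at (0.503,-0.065) with a yaw of about -20°. I'll centre it by closing along its y axis first, then along x.

Request:
step_arm:
  increments:
    - {"dp":[0.03,0,0],"yaw":-7}
    - {"dp":[0.06,0,0],"yaw":-14}
    - {"dp":[0.1,0,0.03],"yaw":-21}
    - {"dp":[0.14,0,0.06],"yaw":-28}
    - {"dp":[0.17,0,0.09],"yaw":-35}
    - {"dp":[0.2,0,0.12],"yaw":-42}
    - {"dp":[0.228,0.003,0.15],"yaw":-49}
    - {"dp":[0.228,0.003,0.15],"yaw":-56}

```text
time: 15.87
ee_pos: [0.502, -0.059, 0.0972]
orientation: [[-0.559, 0.829, -0.005], [0.829, 0.559, 0.003], [0.006, -0.002, -1.0]]
contact_force: [-0.1, 0.6, -0.2]
finger_gap: 0.0404
grip_force: 0.0
```

Request:
step_arm:
  increments:
    - {"dp":[0,0,0],"yaw":-7}
    - {"dp":[0,0,0],"yaw":-14}
    - {"dp":[0,0,0],"yaw":-21}
    - {"dp":[0,0,0],"yaw":-28}
    - {"dp":[0,0,0],"yaw":-35}
    - {"dp":[0,0,0],"yaw":-37}
    - {"dp":[0,0,0],"yaw":-37}
    - {"dp":[0,0,0],"yaw":-37}

```text
time: 16.53
ee_pos: [0.5026, -0.0648, 0.1008]
orientation: [[-0.941, 0.339, -0.001], [0.339, 0.941, 0.001], [0.001, 0.0, -1.0]]
contact_force: [0.4, 0.7, 0.7]
finger_gap: 0.0402
grip_force: 0.0
```

Run:
```python
from h import *
go((.503,-.0655,.022,70))
```

```text
t 16.53 pos [ 0.5026 -0.0648  0.1008] head 70.18 gap 0.0402 F [0.4 0.7 0.7]
dp [-0.0007, -0.0006, 0.0788] yaw 0.18 rows 1.9
```

Request:
step_arm:
  increments:
    - {"dp":[-0.001,-0.001,0.03],"yaw":0}
    - {"dp":[-0.001,-0.001,0.055],"yaw":0}
    - {"dp":[-0.001,-0.001,0.07],"yaw":0}
    - {"dp":[-0.001,-0.001,0.078],"yaw":0}
    - {"dp":[-0.001,-0.001,0.078],"yaw":0}

```text
time: 16.95
ee_pos: [0.5021, -0.067, 0.0216]
orientation: [[-0.94, 0.34, -0.003], [0.34, 0.941, 0.0], [0.003, -0.001, -1.0]]
contact_force: [0.7, 0.3, 0.8]
finger_gap: 0.0403
grip_force: 0.0
```

Request:
step_arm:
  increments:
    - {"dp":[0,0,0],"yaw":0}
    - {"dp":[0,0,0],"yaw":0}
    - {"dp":[0,0,0],"yaw":0}
    - {"dp":[0,0,0],"yaw":0}
    - {"dp":[0,0,0],"yaw":0}
    - {"dp":[0,0,0],"yaw":0}
  grip: 255
  grip_force: 20

```text
time: 17.45
ee_pos: [0.5041, -0.0678, 0.024]
orientation: [[-0.94, 0.34, 0.002], [0.34, 0.94, 0.0], [-0.001, 0.001, -1.0]]
contact_force: [-1.4, -0.1, 7.1]
finger_gap: 0.0193
grip_force: 24.4
```

Request:
step_arm:
  increments:
    - {"dp":[0,0,0],"yaw":0}
    - {"dp":[0,0,0],"yaw":0}
    - {"dp":[0,0,0],"yaw":0}
    - {"dp":[0,0,0],"yaw":0}
    - {"dp":[0,0,-0.02],"yaw":0}
    - {"dp":[0,0,-0.04],"yaw":0}
    - {"dp":[0,0,-0.05],"yaw":0}
    - {"dp":[0,0,-0.05],"yaw":0}
  grip: 135

```text
time: 18.12
ee_pos: [0.5049, -0.068, 0.075]
orientation: [[-0.94, 0.34, 0.004], [0.34, 0.94, -0.0], [-0.004, 0.001, -1.0]]
contact_force: [-0.6, 1.3, -0.6]
finger_gap: 0.0402
grip_force: 0.0
```

Request:
step_arm:
  increments:
    - {"dp":[0,0,0],"yaw":7}
    - {"dp":[0,0,0],"yaw":14}
    - {"dp":[0,0,0],"yaw":21}
    - {"dp":[0,0,0],"yaw":28}
    - {"dp":[0,0,0],"yaw":35}
    - {"dp":[0,0,0],"yaw":42}
    - {"dp":[0,0,0],"yaw":49}
    - {"dp":[0,0,0],"yaw":56}

```text
time: 18.78
ee_pos: [0.5028, -0.0678, 0.0723]
orientation: [[-0.238, 0.971, -0.001], [0.971, 0.238, -0.0], [-0.0, -0.001, -1.0]]
contact_force: [-0.1, -0.2, -0.6]
finger_gap: 0.0402
grip_force: 0.0
```

Request:
step_arm:
  increments:
    - {"dp":[0,0,0],"yaw":7}
    - {"dp":[0,0,0],"yaw":14}
    - {"dp":[0,0,0],"yaw":21}
    - {"dp":[0,0,0],"yaw":28}
    - {"dp":[0,0,0],"yaw":34}
    - {"dp":[0,0,0],"yaw":34}
    - {"dp":[0,0,0],"yaw":34}
    - {"dp":[0,0,0],"yaw":34}

```text
time: 19.45
ee_pos: [0.5031, -0.0679, 0.0727]
orientation: [[0.337, 0.942, -0.001], [0.942, -0.337, -0.0], [-0.001, -0.001, -1.0]]
contact_force: [0.7, -0.0, 0.0]
finger_gap: 0.04
grip_force: 0.0
```

Run:
```python
from h import *
go((.502,-.065,.022,-20))
```

```text
t 19.45 pos [ 0.5031 -0.0679  0.0727] head -19.69 gap 0.04 F [ 0.7 -0.   0. ]
dp [0.0023, -0.002, 0.0507] yaw 0.31 rows 1.2
```

Request:
step_arm:
  increments:
    - {"dp":[0,0,0.025],"yaw":0}
    - {"dp":[0,0,0.042],"yaw":0}
    - {"dp":[0,0,0.05],"yaw":0}
    - {"dp":[0,0,0.05],"yaw":0}
    - {"dp":[0,0,0.05],"yaw":0}

```text
time: 19.87
ee_pos: [0.5033, -0.0682, 0.0233]
orientation: [[0.34, 0.941, -0.0], [0.941, -0.34, -0.0], [-0.0, -0.0, -1.0]]
contact_force: [0.6, -0.5, 0.5]
finger_gap: 0.0403
grip_force: 0.0
```

Request:
step_arm:
  increments:
    - {"dp":[0,0,0],"yaw":0}
    - {"dp":[0,0,0],"yaw":0}
    - {"dp":[0,0,0],"yaw":0}
    - {"dp":[0,0,0],"yaw":0}
    - {"dp":[0,0,0],"yaw":0}
    - {"dp":[0,0,0],"yaw":0}
  grip: 255
  grip_force: 40

```text
time: 20.37
ee_pos: [0.5039, -0.0678, 0.0238]
orientation: [[0.34, 0.94, 0.001], [0.94, -0.34, 0.0], [0.001, 0.001, -1.0]]
contact_force: [-0.9, 0.8, 6.4]
finger_gap: 0.013
grip_force: 44.5
```

Request:
step_arm:
  increments:
    - {"dp":[0,0,-0.02],"yaw":0}
    - {"dp":[0,0,-0.05],"yaw":0}
    - {"dp":[0,0,-0.08],"yaw":0}
    - {"dp":[0,0,-0.08],"yaw":0}
    - {"dp":[0,0,-0.08],"yaw":0}

```text
time: 20.78
ee_pos: [0.5044, -0.0677, 0.1044]
orientation: [[0.339, 0.941, 0.003], [0.941, -0.339, 0.0], [0.001, 0.003, -1.0]]
contact_force: [0.2, -0.2, -0.4]
finger_gap: 0.0128
grip_force: 43.8
```

Run:
```python
from h import *
x,y=loc(FR,-.012,-.026); print(x,y)
go((x,y,.10,np.degrees(FR[2])),(x,y,.055,np.degrees(FR[2])))
a=cv2.imread('pics/s5.png');A=cv2.resize(a[165:260,310:410],None,fx=6,fy=6,interpolation=2); cv2.imwrite('pics/f5.png',A)
```

```text
0.4941416763232679 -0.2579957337043876
t 20.78 pos [ 0.5044 -0.0677  0.1044] head -19.84 gap 0.0128 F [ 0.2 -0.2 -0.4]
dp [-0.1825, 0.0549, 0.0044] yaw 3.02 rows 4.6
dp [-0.1826, 0.0548, 0.0494] yaw 3.02 rows 4.7
```

View pics/f5.png

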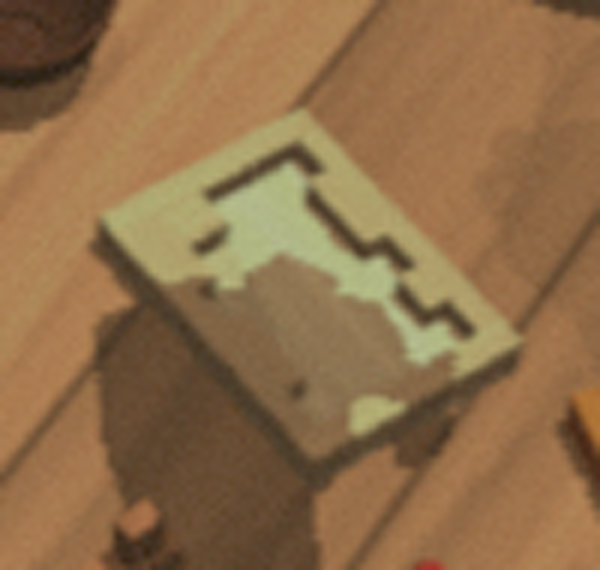

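Run:
```python
from h import *
e=load('s5');d=load('top0')
B=np.array([(102,222),(303,108),(521,342),(317,460)])/6+[310,165]-.42
A=np.array([(255,67),(497,190),(332,528),(83,397)])/6+[355,225]-0.42
L=[(.088,.062,.023),(.088,-.062,.023),(-.088,-.062,.023),(-.088,.062,.023)]
for o in ([(d,L,A)],[(e,L,B)],[(d,L,A),(e,L,B)]):
    r=fit(o,FR);print(r.x,np.degrees(r.x[2]),r.fun.round(1))
F=r.x
x,y=loc(F,-.012,-.026);h=np.degrees(F[2]);print(x,y)
go((x,y,.10,h),(x,y,.06,h))
```

```text
[ 0.51528418 -0.23867468 -0.39895564] -22.858474435594204 [-0.  -0.3  0.2 -0.1 -0.1  0.3 -0.   0.2]
[ 0.51166404 -0.24049584 -0.39833762] -22.823064463695694 [-0.6 -0.8 -0.1  0.1  0.9 -0.1 -0.1  0.6]
[ 0.51375507 -0.23928459 -0.39767203] -22.78492897385968 [ 0.1  0.2  0.4  0.4  0.1  0.8  0.2  0.8 -1.4 -0.8 -1.   0.1  0.  -0.1
 -0.9  0.5]
0.49262238722051604 -0.25860840491159426
t 20.78 pos [ 0.5044 -0.0677  0.1044] head -19.84 gap 0.0128 F [ 0.2 -0.2 -0.4]
dp [-0.1836, 0.0537, 0.0044] yaw 2.94 rows 4.6
dp [-0.1837, 0.0536, 0.0443] yaw 2.94 rows 4.7
```

```bash
sed -i 's/^CAB=.*/CAB=np.array([0.5787,0.1961,0.3350]); FR=np.array([0.5150,-0.2395,-0.3990])/' h.py
python3 - <<'E'
from h import *
x,y=loc(FR,-.012,-.026);h=np.degrees(FR[2])
go((x,y,.10,h),(x,y,.06,h))
E
```

```text
t 20.78 pos [ 0.5044 -0.0677  0.1044] head -19.84 gap 0.0128 F [ 0.2 -0.2 -0.4]
dp [-0.1834, 0.0549, 0.0044] yaw 3.02 rows 4.6
dp [-0.1834, 0.0548, 0.0444] yaw 3.02 rows 4.7
```

Request:
step_arm:
  increments:
    - {"dp":[-0.183,0.055,0],"yaw":3}
    - {"dp":[-0.183,0.055,0],"yaw":3}
    - {"dp":[-0.183,0.055,0],"yaw":3}
    - {"dp":[-0.183,0.055,0],"yaw":3}
    - {"dp":[-0.183,0.055,0],"yaw":3}
    - {"dp":[-0.183,0.055,0.02],"yaw":3}
    - {"dp":[-0.183,0.055,0.04],"yaw":3}
    - {"dp":[-0.183,0.055,0.04],"yaw":3}

```text
time: 21.45
ee_pos: [0.4899, -0.2573, 0.0591]
orientation: [[0.39, 0.921, -0.007], [0.921, -0.39, 0.003], [0.001, -0.007, -1.0]]
contact_force: [-0.2, 1.9, -0.7]
finger_gap: 0.0129
grip_force: 43.7
```

Run:
```python
from h import *
x,y=loc(FR,-.012,-.026);h=np.degrees(FR[2])
go((x,y,.05,h),(x,y,.032,h)); snap('top','t6'); crop('t6',330,210,130,110,6,'t6c')
```

```text
t 21.45 pos [ 0.4899 -0.2573  0.0591] head -22.93 gap 0.0129 F [-0.2  1.9 -0.7]
dp [0.0001, 0.0043, 0.0091] yaw -0.07 rows 0.2
dp [0.0001, 0.0045, 0.0271] yaw -0.07 rows 0.7
```

View pics/t6c.png

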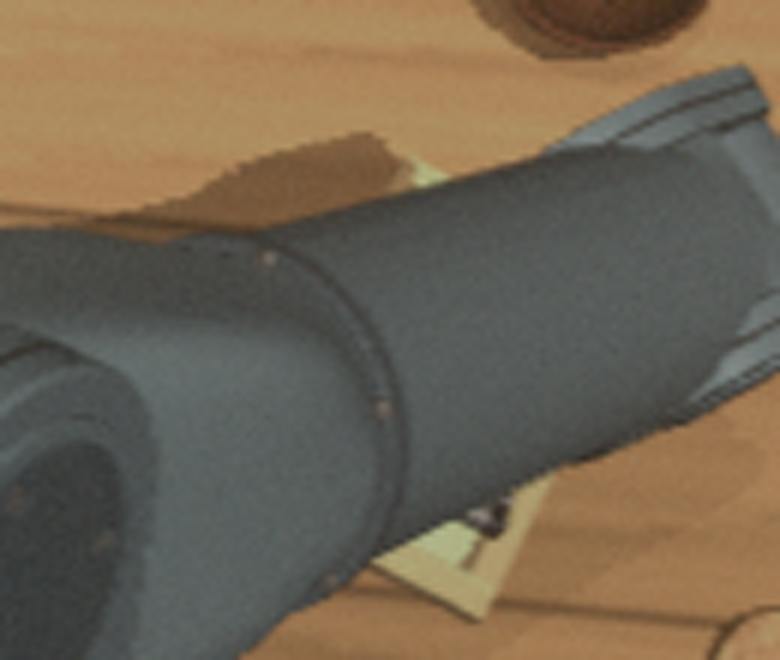

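The arm hides the frame from above, so I'll seat the T by touch.

Request:
step_arm:
  increments:
    - {"dp":[0,0.004,0.0],"yaw":0}
    - {"dp":[0,0.004,0.004],"yaw":0}
    - {"dp":[0,0.004,0.008],"yaw":0}
    - {"dp":[0,0.004,0.012],"yaw":0}
    - {"dp":[0,0.004,0.015],"yaw":0}
    - {"dp":[0,0.004,0.018],"yaw":0}
    - {"dp":[0,0.004,0.018],"yaw":0}

```text
time: 22.08
ee_pos: [0.4963, -0.2597, 0.045]
orientation: [[0.389, 0.921, -0.001], [0.921, -0.389, 0.001], [0.001, -0.001, -1.0]]
contact_force: [-1.8, 0.4, -1.7]
finger_gap: 0.0131
grip_force: 43.6
```

```bash
cat >> h.py <<'E'
SEAT={'pi':(-.060,0),'t':(-.012,-.026),'l':(.012,.026),'s':(.048,0)}
def off(k):
    x,y=loc(FR,*SEAT[k]);s=sense();p=s['ee_pos'];R=np.array(s['orientation']);c,q=np.cos(FR[2]),np.sin(FR[2])
    dx,dy=p[0]-x,p[1]-y
    print('off in frame mm',round(1e3*(c*dx+q*dy),1),round(1e3*(-q*dx+c*dy),1),'z',round(p[2],4),'dhead',round(np.degrees(np.arctan2(R[1,1],R[0,1])-FR[2]),2),'tilt',R[:2,2].round(3),'F',np.round(s['contact_force'],1),'tau',np.round(s['ft_torque'],2),'gap',s['finger_gap'])
E
python3 -c "
from h import *
off('t')"
```

```text
off in frame mm 2.6 0.1 z 0.045 dhead -0.0 tilt [-0.001  0.001] F [-1.8  0.4 -1.7] tau [ 0.12  0.35 -0.03] gap 0.013147631959394477
```

Request:
step_arm:
  increments:
    - {"dp":[0,-0.001,0.002],"yaw":0}
    - {"dp":[0,-0.002,0.004],"yaw":0}
    - {"dp":[0,-0.002,0.006],"yaw":0}
    - {"dp":[0,-0.002,0.006],"yaw":0}
    - {"dp":[0,-0.002,0.006],"yaw":0}

```text
time: 22.5
ee_pos: [0.4947, -0.2595, 0.039]
orientation: [[0.389, 0.921, -0.0], [0.921, -0.389, -0.0], [-0.0, -0.0, -1.0]]
contact_force: [-0.6, -0.6, 0.1]
finger_gap: 0.0128
grip_force: 43.7
```

```bash
python3 -c "
from h import *
off('t')"
```

```text
off in frame mm 1.0 -0.3 z 0.039 dhead -0.01 tilt [-0. -0.] F [-0.6 -0.6  0.1] tau [-0.04  0.    0.06] gap 0.012836542919163772
```

It's entering the recess without force. Continuing down.

Request:
step_arm:
  increments:
    - {"dp":[0,0,0.002],"yaw":0}
    - {"dp":[0,0,0.004],"yaw":0}
    - {"dp":[0,0,0.006],"yaw":0}
    - {"dp":[0,0,0.008],"yaw":0}
    - {"dp":[0,0,0.009],"yaw":0}
    - {"dp":[0,0,0.009],"yaw":0}

```text
time: 23.0
ee_pos: [0.4948, -0.2594, 0.0318]
orientation: [[0.389, 0.921, 0.001], [0.921, -0.389, 0.002], [0.002, 0.0, -1.0]]
contact_force: [-4.5, 4.9, 22.2]
finger_gap: 0.0133
grip_force: 46.8
```

```bash
python3 -c "
from h import *
off('t')"
```

```text
off in frame mm 1.2 -0.2 z 0.0318 dhead -0.03 tilt [0.001 0.002] F [-4.5  4.9 22.2] tau [ 0.94  1.17 -0.03] gap 0.013349722386526522
```

The T is seated, with the TCP at z 0.0318 as expected. I'll release it, rise, and check the bin and frame in one composite.

Request:
step_arm:
  increments:
    - {"dp":[0,0,0],"yaw":0}
    - {"dp":[0,0,0],"yaw":0}
    - {"dp":[0,0,0],"yaw":0}
    - {"dp":[0,0,0],"yaw":0}
    - {"dp":[0,0,-0.04],"yaw":0}
    - {"dp":[0,0,-0.08],"yaw":0}
    - {"dp":[0,0,-0.12],"yaw":0}
    - {"dp":[0,0,-0.16],"yaw":0}
  grip: 135

```text
time: 23.67
ee_pos: [0.4941, -0.2594, 0.1916]
orientation: [[0.389, 0.921, -0.001], [0.921, -0.389, -0.0], [-0.001, -0.001, -1.0]]
contact_force: [0.6, -0.8, -0.1]
finger_gap: 0.0401
grip_force: 0.0
```

Request:
step_arm:
  increments:
    - {"dp":[-0.05,-0.07,-0.06],"yaw":0}
    - {"dp":[-0.05,-0.07,-0.06],"yaw":0}
    - {"dp":[-0.05,-0.07,-0.06],"yaw":0}
    - {"dp":[-0.05,-0.07,-0.06],"yaw":0}
    - {"dp":[-0.05,-0.07,-0.06],"yaw":0}

```text
time: 24.08
ee_pos: [0.4108, -0.2784, 0.2508]
orientation: [[0.39, 0.921, 0.002], [0.921, -0.39, 0.001], [0.001, 0.002, -1.0]]
contact_force: [0.6, -0.5, -0.5]
finger_gap: 0.0398
grip_force: 0.0
```

Run:
```python
from h import *
go(); snap('top','t7'); snap('scene','s7')
a=cv2.imread('pics/t7.png');b=cv2.imread('pics/s7.png')
A=cv2.resize(a[170:260,160:320],None,fx=5,fy=5,interpolation=2)  # 450x800
B=cv2.resize(b[165:260,310:410],None,fx=1.55,fy=1.55,interpolation=2)
C=np.zeros((600,800,3),np.uint8);C[:450]=A;C[450:450+B.shape[0],:B.shape[1]]=B
C[450:597,200:600]=cv2.resize(a[225:325,355:450],(400,147))
cv2.imwrite('pics/m7.png',C)
```

```text
t 24.08 pos [ 0.4108 -0.2784  0.2508] head -22.95 gap 0.0398 F [ 0.6 -0.5 -0.5]
```

View pics/m7.png

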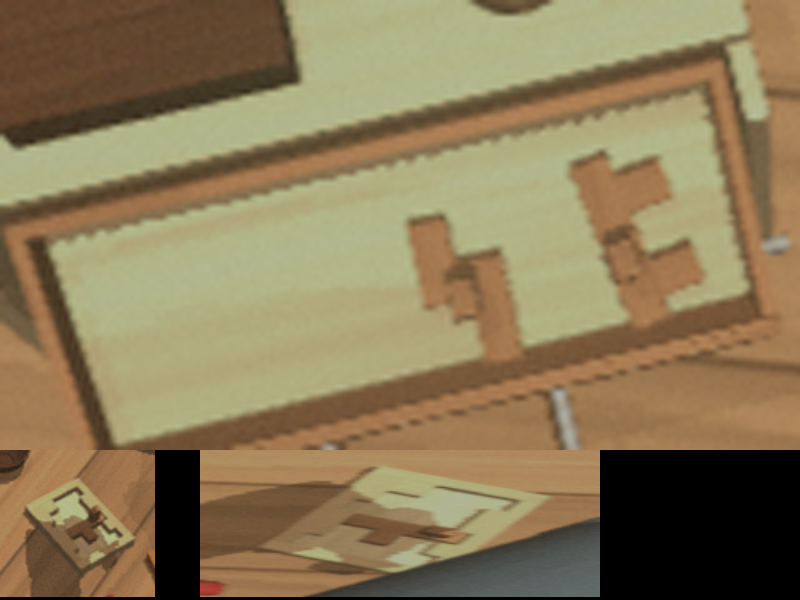

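S and pi are unmoved: the S corner is still at image (241,214). The T sits in the frame. Next, the S.

Run:
```python
from h import *
go((.567,.164,.26,-74))
```

```text
t 24.18 pos [ 0.4116 -0.2774  0.2496] head -22.79 gap 0.0403 F [ 0.2 -0.5 -0. ]
dp [0.4672, -0.0277, -0.0102] yaw 51.21 rows 11.2
```

Request:
step_arm:
  increments:
    - {"dp":[0.04,0,-0.01],"yaw":5}
    - {"dp":[0.08,0,-0.02],"yaw":10}
    - {"dp":[0.12,-0.01,-0.02],"yaw":15}
    - {"dp":[0.16,-0.01,-0.02],"yaw":20}
    - {"dp":[0.2,-0.01,-0.02],"yaw":25}
    - {"dp":[0.24,-0.01,-0.02],"yaw":30}
    - {"dp":[0.28,-0.02,-0.02],"yaw":35}
    - {"dp":[0.32,-0.02,-0.02],"yaw":40}

```text
time: 24.85
ee_pos: [0.5163, 0.0279, 0.269]
orientation: [[0.891, 0.454, -0.002], [0.454, -0.891, -0.0], [-0.002, -0.001, -1.0]]
contact_force: [1.4, -0.3, 0.6]
finger_gap: 0.0402
grip_force: 0.0
```

Run:
```python
from h import *
go((.567,.164,.26,-74))
```

```text
t 24.85 pos [0.5163 0.0279 0.269 ] head -62.98 gap 0.0402 F [ 1.4 -0.3  0.6]
dp [0.107, -0.0982, 0.0088] yaw 11.02 rows 3.5
```

Request:
step_arm:
  increments:
    - {"dp":[0.107,-0.098,0.01],"yaw":11}
    - {"dp":[0.107,-0.098,0.01],"yaw":11}
    - {"dp":[0.107,-0.098,0.01],"yaw":11}
    - {"dp":[0.107,-0.098,0.01],"yaw":11}
    - {"dp":[0.107,-0.098,0.01],"yaw":11}
    - {"dp":[0.107,-0.098,0.04],"yaw":11}
    - {"dp":[0.107,-0.098,0.07],"yaw":11}
    - {"dp":[0.107,-0.098,0.07],"yaw":11}

```text
time: 25.52
ee_pos: [0.5636, 0.1605, 0.1942]
orientation: [[0.96, 0.279, -0.009], [0.279, -0.96, -0.004], [-0.01, 0.001, -1.0]]
contact_force: [-0.5, -0.1, -1.8]
finger_gap: 0.0401
grip_force: 0.0
```

Run:
```python
from h import *
go((.567,.164,.138,-74))
```

```text
t 25.52 pos [0.5636 0.1605 0.1942] head -73.8 gap 0.0401 F [-0.5 -0.1 -1.8]
dp [0.0048, -0.0024, 0.0561] yaw 0.2 rows 1.4
```

Request:
step_arm:
  increments:
    - {"dp":[0.003,-0.001,0.02],"yaw":0}
    - {"dp":[0.003,-0.001,0.035],"yaw":0}
    - {"dp":[0.003,-0.001,0.045],"yaw":0}
    - {"dp":[0.003,-0.001,0.053],"yaw":0}
    - {"dp":[0.003,-0.001,0.055],"yaw":0}
    - {"dp":[0.003,-0.001,0.055],"yaw":0}
    - {"dp":[0.003,-0.001,0.055],"yaw":0}

```text
time: 26.1
ee_pos: [0.5703, 0.1621, 0.1459]
orientation: [[0.961, 0.278, 0.001], [0.278, -0.961, 0.0], [0.001, 0.0, -1.0]]
contact_force: [-1.0, 0.6, -0.2]
finger_gap: 0.04
grip_force: 0.0
```

Request:
step_arm:
  increments:
    - {"dp":[0,0,0],"yaw":0}
    - {"dp":[0,0,0],"yaw":0}
    - {"dp":[0,0,0],"yaw":0}
    - {"dp":[0,0,0],"yaw":0}
    - {"dp":[0,0,0],"yaw":0}
    - {"dp":[0,0,0],"yaw":0}
  grip: 255
  grip_force: 50

```text
time: 26.6
ee_pos: [0.5704, 0.1623, 0.1457]
orientation: [[0.961, 0.278, 0.001], [0.278, -0.961, 0.0], [0.001, -0.0, -1.0]]
contact_force: [-0.8, 1.1, 4.7]
finger_gap: 0.0124
grip_force: 50.0
```

Request:
step_arm:
  increments:
    - {"dp":[0,0,-0.01],"yaw":0}
    - {"dp":[0,0,-0.03],"yaw":0}
    - {"dp":[0,0,-0.05],"yaw":0}
    - {"dp":[0,0,-0.08],"yaw":0}
    - {"dp":[0,0,-0.11],"yaw":0}
    - {"dp":[0,0,-0.14],"yaw":0}
    - {"dp":[0,0,-0.14],"yaw":0}
    - {"dp":[0,0,-0.14],"yaw":0}

```text
time: 27.27
ee_pos: [0.5705, 0.162, 0.2869]
orientation: [[0.961, 0.278, 0.002], [0.278, -0.961, 0.001], [0.002, -0.0, -1.0]]
contact_force: [-0.5, 0.4, -1.4]
finger_gap: 0.0121
grip_force: 49.4
```

Run:
```python
from h import *
go((.49,-.06,.12,-23))
```

```text
t 27.27 pos [0.5705 0.162  0.2869] head -73.89 gap 0.0121 F [-0.5  0.4 -1.4]
dp [-0.1393, 0.191, 0.1664] yaw -50.89 rows 7.1
```

Request:
step_arm:
  increments:
    - {"dp":[-0.02,0.03,0],"yaw":-6}
    - {"dp":[-0.04,0.06,0],"yaw":-13}
    - {"dp":[-0.06,0.09,0],"yaw":-20}
    - {"dp":[-0.08,0.12,0.01],"yaw":-27}
    - {"dp":[-0.1,0.15,0.02],"yaw":-34}
    - {"dp":[-0.12,0.17,0.05],"yaw":-41}
    - {"dp":[-0.139,0.191,0.08],"yaw":-48}
    - {"dp":[-0.139,0.191,0.11],"yaw":-51}

```text
time: 27.93
ee_pos: [0.4857, -0.065, 0.174]
orientation: [[0.39, 0.921, -0.002], [0.921, -0.39, -0.001], [-0.002, -0.001, -1.0]]
contact_force: [0.3, 0.2, -0.3]
finger_gap: 0.0123
grip_force: 49.5
```

Request:
step_arm:
  increments:
    - {"dp":[0,0,0.02],"yaw":0}
    - {"dp":[0,0,0.05],"yaw":0}
    - {"dp":[0,0,0.08],"yaw":0}
    - {"dp":[0,0,0.09],"yaw":0}
    - {"dp":[0,0,0.1],"yaw":0}
    - {"dp":[0,0,0.105],"yaw":0}
    - {"dp":[0,0,0.11],"yaw":0}
    - {"dp":[0,0,0.11],"yaw":0}
  grip_force: 30

```text
time: 28.6
ee_pos: [0.4897, -0.0599, 0.0653]
orientation: [[0.388, 0.921, 0.0], [0.921, -0.388, 0.0], [0.0, 0.0, -1.0]]
contact_force: [-0.7, 1.3, -0.4]
finger_gap: 0.012
grip_force: 49.4
```

Run:
```python
from h import *
go((.49,-.06,.05,-23))
```

```text
t 28.6 pos [ 0.4897 -0.0599  0.0653] head -22.86 gap 0.012 F [-0.7  1.3 -0.4]
dp [0.0, 0.0003, 0.0153] yaw 0.14 rows 0.4
```

Request:
step_arm:
  increments:
    - {"dp":[0,0,0.006],"yaw":0}
    - {"dp":[0,0,0.012],"yaw":0}
    - {"dp":[0.005,0,0.0135],"yaw":0}
    - {"dp":[0.009,0,0.0145],"yaw":0}
    - {"dp":[0.013,0,0.016],"yaw":0}
    - {"dp":[0.017,0,0.018],"yaw":0}
    - {"dp":[0.021,0,0.0205],"yaw":0}
    - {"dp":[0.025,0,0.023],"yaw":0}
  grip: 255
  grip_force: 30

```text
time: 29.27
ee_pos: [0.5002, -0.0371, 0.0431]
orientation: [[0.389, 0.921, 0.002], [0.921, -0.389, 0.0], [0.001, 0.002, -1.0]]
contact_force: [-2.2, -0.6, 8.6]
finger_gap: 0.0124
grip_force: 53.4
```

Request:
step_arm:
  increments:
    - {"dp":[0.003,0,0.002],"yaw":0}
    - {"dp":[0.005,0,0.004],"yaw":0}
    - {"dp":[0.007,0,0.006],"yaw":0}
    - {"dp":[0.008,0,0.0075],"yaw":0}
    - {"dp":[0.009,0,0.0085],"yaw":0}
    - {"dp":[0.009,0,0.0085],"yaw":0}

```text
time: 29.77
ee_pos: [0.5041, -0.0277, 0.0345]
orientation: [[0.388, 0.922, 0.003], [0.922, -0.388, 0.001], [0.002, 0.002, -1.0]]
contact_force: [-0.8, 2.5, 8.5]
finger_gap: 0.0122
grip_force: 53.5
```

Request:
step_arm:
  increments:
    - {"dp":[0,0,0.001],"yaw":0}
    - {"dp":[0,0,0.002],"yaw":0}
    - {"dp":[0.001,0,0.003],"yaw":0}
    - {"dp":[0.001,0,0.003],"yaw":0}
    - {"dp":[0.001,0,0.003],"yaw":0}

```text
time: 30.18
ee_pos: [0.5052, -0.0258, 0.0319]
orientation: [[0.387, 0.922, 0.003], [0.922, -0.387, 0.003], [0.004, 0.002, -1.0]]
contact_force: [0.0, 5.3, 12.5]
finger_gap: 0.0123
grip_force: 54.4
```

Request:
step_arm:
  increments:
    - {"dp":[0,0,0.001],"yaw":0}
    - {"dp":[0,0,0.002],"yaw":0}
    - {"dp":[0,0,0.003],"yaw":0}
    - {"dp":[0,0,0.003],"yaw":0}
    - {"dp":[0,0,0.003],"yaw":0}

```text
time: 30.6
ee_pos: [0.5058, -0.0254, 0.0311]
orientation: [[0.388, 0.922, 0.005], [0.922, -0.388, 0.006], [0.007, 0.002, -1.0]]
contact_force: [-6.6, 8.5, 42.1]
finger_gap: 0.0124
grip_force: 58.4
```

It's flat now; the force jumped at z 0.031. Release, then centre along y.

Request:
step_arm:
  increments:
    - {"dp":[0,0,0],"yaw":0}
    - {"dp":[0,0,0],"yaw":0}
    - {"dp":[0,0,0],"yaw":0}
    - {"dp":[0,0,0],"yaw":0}
    - {"dp":[0,0,-0.03],"yaw":0}
    - {"dp":[0,0,-0.06],"yaw":0}
    - {"dp":[0,0,-0.06],"yaw":-7}
    - {"dp":[0,0,-0.06],"yaw":-14}
  grip: 135

```text
time: 31.27
ee_pos: [0.5041, -0.0279, 0.0889]
orientation: [[0.149, 0.989, 0.003], [0.989, -0.149, -0.001], [-0.0, 0.003, -1.0]]
contact_force: [0.4, -1.0, -0.8]
finger_gap: 0.0401
grip_force: 0.0
```

Request:
step_arm:
  increments:
    - {"dp":[0,0,0],"yaw":-7}
    - {"dp":[0,0,0],"yaw":-14}
    - {"dp":[0,0,0],"yaw":-21}
    - {"dp":[0,0,0],"yaw":-28}
    - {"dp":[0,0,0],"yaw":-35}
    - {"dp":[0,0,0],"yaw":-42}
    - {"dp":[0,0,0],"yaw":-49}
    - {"dp":[0,0,0],"yaw":-56}

```text
time: 31.93
ee_pos: [0.5028, -0.0279, 0.0874]
orientation: [[-0.737, 0.676, -0.0], [0.676, 0.737, -0.0], [0.0, -0.001, -1.0]]
contact_force: [-0.4, -0.7, 1.4]
finger_gap: 0.0399
grip_force: 0.0
```

Request:
step_arm:
  increments:
    - {"dp":[0,0,0],"yaw":-7}
    - {"dp":[0,0,0],"yaw":-14}
    - {"dp":[0,0,0],"yaw":-20}
    - {"dp":[0,0,0],"yaw":-20}
    - {"dp":[0,0,0],"yaw":-20}

```text
time: 32.35
ee_pos: [0.5028, -0.0279, 0.0875]
orientation: [[-0.92, 0.392, -0.0], [0.392, 0.92, 0.0], [0.0, 0.0, -1.0]]
contact_force: [-0.1, -0.0, -0.4]
finger_gap: 0.04
grip_force: 0.0
```

Run:
```python
from h import *
go((.5055,-.026,.024,67.2))
snap('top','t8'); snap('scene','s8')
```

```text
t 32.35 pos [ 0.5028 -0.0279  0.0875] head 66.92 gap 0.04 F [-0.1 -0.  -0.4]
dp [-0.0017, 0.0028, 0.0635] yaw -0.28 rows 1.5
```

Request:
step_arm:
  increments:
    - {"dp":[-0.002,0.002,0.025],"yaw":0}
    - {"dp":[-0.002,0.002,0.045],"yaw":0}
    - {"dp":[-0.002,0.002,0.057],"yaw":0}
    - {"dp":[-0.002,0.002,0.063],"yaw":0}
    - {"dp":[-0.002,0.002,0.063],"yaw":0}

```text
time: 32.87
ee_pos: [0.5047, -0.0267, 0.0236]
orientation: [[-0.921, 0.389, -0.002], [0.389, 0.921, -0.0], [0.002, -0.001, -1.0]]
contact_force: [-0.2, 0.6, -0.1]
finger_gap: 0.0404
grip_force: 0.0
```

Request:
step_arm:
  increments:
    - {"dp":[0,0,0],"yaw":0}
    - {"dp":[0,0,0],"yaw":0}
    - {"dp":[0,0,0],"yaw":0}
    - {"dp":[0,0,0],"yaw":0}
    - {"dp":[0,0,0],"yaw":0}
    - {"dp":[0,0,0],"yaw":0}
  grip: 255
  grip_force: 20

```text
time: 33.37
ee_pos: [0.5063, -0.0266, 0.0255]
orientation: [[-0.921, 0.389, 0.001], [0.389, 0.921, 0.0], [-0.001, 0.001, -1.0]]
contact_force: [0.5, 0.7, 6.9]
finger_gap: 0.0192
grip_force: 22.1
```

Request:
step_arm:
  increments:
    - {"dp":[0,0,0],"yaw":0}
    - {"dp":[0,0,0],"yaw":0}
    - {"dp":[0,0,0],"yaw":0}
    - {"dp":[0,0,0],"yaw":0}
    - {"dp":[0,0,-0.025],"yaw":0}
    - {"dp":[0,0,-0.05],"yaw":0}
    - {"dp":[0,0,-0.05],"yaw":7}
    - {"dp":[0,0,-0.05],"yaw":14}
  grip: 135

```text
time: 34.03
ee_pos: [0.5068, -0.0267, 0.0761]
orientation: [[-0.797, 0.605, 0.003], [0.605, 0.797, 0.001], [-0.002, 0.002, -1.0]]
contact_force: [0.5, -0.2, -0.2]
finger_gap: 0.0403
grip_force: 0.0
```

Request:
step_arm:
  increments:
    - {"dp":[0,0,0],"yaw":7}
    - {"dp":[0,0,0],"yaw":14}
    - {"dp":[0,0,0],"yaw":21}
    - {"dp":[0,0,0],"yaw":28}
    - {"dp":[0,0,0],"yaw":35}
    - {"dp":[0,0,0],"yaw":42}
    - {"dp":[0,0,0],"yaw":49}
    - {"dp":[0,0,0],"yaw":56}

```text
time: 34.7
ee_pos: [0.5055, -0.0265, 0.0746]
orientation: [[0.056, 0.998, -0.0], [0.998, -0.056, 0.0], [0.0, -0.0, -1.0]]
contact_force: [-0.2, -0.4, -0.3]
finger_gap: 0.0401
grip_force: 0.0
```

Request:
step_arm:
  increments:
    - {"dp":[0,0,0],"yaw":7}
    - {"dp":[0,0,0],"yaw":14}
    - {"dp":[0,0,0],"yaw":20}
    - {"dp":[0,0,0],"yaw":20}
    - {"dp":[0,0,0],"yaw":20}
    - {"dp":[0,0,0.02],"yaw":20}
    - {"dp":[0,0,0.03],"yaw":20}

```text
time: 35.28
ee_pos: [0.5055, -0.0263, 0.0438]
orientation: [[0.386, 0.923, -0.0], [0.923, -0.386, 0.0], [0.0, -0.0, -1.0]]
contact_force: [-0.7, 0.2, 0.2]
finger_gap: 0.0405
grip_force: 0.0
```

Run:
```python
from h import *
go((.5055,-.026,.024,-22.86))
```

```text
t 35.28 pos [ 0.5055 -0.0263  0.0438] head -22.68 gap 0.0405 F [-0.7  0.2  0.2]
dp [0.0003, -0.0001, 0.0198] yaw 0.18 rows 0.5
```

Centred along y (gap 19.2 mm). Now the x grasp and the lift.

Request:
step_arm:
  increments:
    - {"dp":[0,0,0.01],"yaw":0}
    - {"dp":[0,0,0.02],"yaw":0}
    - {"dp":[0,0,0.02],"yaw":0}
    - {"dp":[0,0,0.02],"yaw":0}

```text
time: 35.62
ee_pos: [0.5053, -0.0269, 0.0243]
orientation: [[0.389, 0.921, -0.001], [0.921, -0.389, -0.0], [-0.0, -0.001, -1.0]]
contact_force: [0.5, -0.6, -0.3]
finger_gap: 0.0405
grip_force: 0.0
```

Request:
step_arm:
  increments:
    - {"dp":[0,0,0],"yaw":0}
    - {"dp":[0,0,0],"yaw":0}
    - {"dp":[0,0,0],"yaw":0}
    - {"dp":[0,0,0],"yaw":0}
    - {"dp":[0,0,0],"yaw":0}
    - {"dp":[0,0,0],"yaw":0}
  grip: 255
  grip_force: 40

```text
time: 36.12
ee_pos: [0.5062, -0.0267, 0.0253]
orientation: [[0.389, 0.921, 0.001], [0.921, -0.389, 0.0], [0.001, 0.001, -1.0]]
contact_force: [-0.6, 0.1, 6.0]
finger_gap: 0.0132
grip_force: 40.6
```

Request:
step_arm:
  increments:
    - {"dp":[0,0,-0.02],"yaw":0}
    - {"dp":[0,0,-0.05],"yaw":0}
    - {"dp":[0,0,-0.07],"yaw":0}
    - {"dp":[0,0,-0.07],"yaw":0}
    - {"dp":[0,0,-0.07],"yaw":0}

```text
time: 36.53
ee_pos: [0.5062, -0.0262, 0.0953]
orientation: [[0.388, 0.922, 0.002], [0.922, -0.388, 0.001], [0.001, 0.001, -1.0]]
contact_force: [-0.4, 0.3, -0.9]
finger_gap: 0.0131
grip_force: 39.7
```

Run:
```python
from h import *
x,y=loc(FR,*(np.array(SEAT['s'])+[.001,0]));h=np.degrees(FR[2])
go((x,y,.09,h),(x,y,.055,h))
```

```text
t 36.53 pos [ 0.5062 -0.0262  0.0953] head -22.84 gap 0.0131 F [-0.4  0.3 -0.9]
dp [-0.1932, 0.1399, 0.0053] yaw 0.02 rows 5.7
dp [-0.1932, 0.1398, 0.0403] yaw 0.02 rows 5.8
```

Request:
step_arm:
  increments:
    - {"dp":[-0.193,0.14,0],"yaw":0}
    - {"dp":[-0.193,0.14,0],"yaw":0}
    - {"dp":[-0.193,0.14,0],"yaw":0}
    - {"dp":[-0.193,0.14,0],"yaw":0}
    - {"dp":[-0.193,0.14,0],"yaw":0}
    - {"dp":[-0.193,0.14,0],"yaw":0}
    - {"dp":[-0.193,0.14,0.02],"yaw":0}
    - {"dp":[-0.193,0.14,0.035],"yaw":0}

```text
time: 37.2
ee_pos: [0.5586, -0.2612, 0.0577]
orientation: [[0.392, 0.92, -0.001], [0.92, -0.392, -0.001], [-0.001, -0.001, -1.0]]
contact_force: [-0.3, 0.6, -1.1]
finger_gap: 0.013
grip_force: 39.7
```

Request:
step_arm:
  increments:
    - {"dp":[0,0,0.003],"yaw":0}
    - {"dp":[0,0,0.003],"yaw":0}
    - {"dp":[0,0,0.003],"yaw":0}

```text
time: 37.45
ee_pos: [0.5594, -0.2573, 0.0561]
orientation: [[0.387, 0.922, -0.001], [0.922, -0.387, 0.001], [0.001, -0.002, -1.0]]
contact_force: [-0.0, -0.3, -0.8]
finger_gap: 0.0133
grip_force: 39.7
```

```bash
python3 -c "
from h import *
off('s')"
```

```text
off in frame mm -0.2 0.9 z 0.0561 dhead 0.08 tilt [-0.001  0.001] F [-0.  -0.3 -0.8] tau [ 0.04 -0.03 -0.02] gap 0.013265337954052799
```

Request:
step_arm:
  increments:
    - {"dp":[-0.001,0.001,0.004],"yaw":0}
    - {"dp":[-0.001,0.001,0.008],"yaw":0}
    - {"dp":[-0.001,0.001,0.011],"yaw":0}
    - {"dp":[-0.001,0.001,0.014],"yaw":0}
    - {"dp":[-0.001,0.001,0.016],"yaw":0}
    - {"dp":[-0.001,0.001,0.016],"yaw":0}

```text
time: 37.95
ee_pos: [0.5599, -0.26, 0.0403]
orientation: [[0.389, 0.921, -0.001], [0.921, -0.389, 0.0], [0.0, -0.001, -1.0]]
contact_force: [-0.2, 0.4, -0.8]
finger_gap: 0.0132
grip_force: 39.6
```

```bash
python3 -c "
from h import *
off('s')"
```

```text
off in frame mm 1.3 -1.4 z 0.0403 dhead -0.01 tilt [-0.001  0.   ] F [-0.2  0.4 -0.8] tau [ 0.04 -0.   -0.03] gap 0.013208860845544183
```

Request:
step_arm:
  increments:
    - {"dp":[0.001,0,0.002],"yaw":0}
    - {"dp":[0.001,0,0.004],"yaw":0}
    - {"dp":[0.001,0,0.006],"yaw":0}
    - {"dp":[0.001,0,0.008],"yaw":0}
    - {"dp":[0.001,0,0.008],"yaw":0}
    - {"dp":[0.001,0,0.008],"yaw":0}

```text
time: 38.45
ee_pos: [0.5606, -0.2592, 0.0333]
orientation: [[0.389, 0.921, 0.0], [0.921, -0.389, 0.001], [0.001, -0.0, -1.0]]
contact_force: [-2.2, 0.8, 7.1]
finger_gap: 0.0132
grip_force: 40.7
```

```bash
python3 -c "
from h import *
off('s')"
```

```text
off in frame mm 1.7 -0.4 z 0.0333 dhead -0.01 tilt [0.    0.001] F [-2.2  0.8  7.1] tau [0.34 0.43 0.02] gap 0.013201649690392472
```

S is seated. Release it, then check numerically that pi hasn't moved.

Request:
step_arm:
  increments:
    - {"dp":[0,0,0],"yaw":0}
    - {"dp":[0,0,0],"yaw":0}
    - {"dp":[0,0,0],"yaw":0}
    - {"dp":[0,0,0],"yaw":0}
    - {"dp":[0,0,-0.04],"yaw":0}
    - {"dp":[0,0,-0.08],"yaw":0}
    - {"dp":[0,0,-0.12],"yaw":0}
    - {"dp":[0,0,-0.16],"yaw":0}
  grip: 135

```text
time: 39.12
ee_pos: [0.56, -0.2593, 0.1943]
orientation: [[0.389, 0.921, -0.001], [0.921, -0.389, -0.0], [-0.0, -0.001, -1.0]]
contact_force: [1.8, -0.7, 0.8]
finger_gap: 0.0404
grip_force: 0.0
```

Request:
step_arm:
  increments:
    - {"dp":[0.02,-0.08,-0.08],"yaw":5}
    - {"dp":[0.02,-0.08,-0.08],"yaw":10}
    - {"dp":[0.02,-0.08,-0.08],"yaw":15}
    - {"dp":[0.02,-0.08,-0.08],"yaw":20}
    - {"dp":[0.02,-0.08,-0.08],"yaw":20}

```text
time: 39.53
ee_pos: [0.4948, -0.2089, 0.2738]
orientation: [[0.682, 0.731, 0.003], [0.731, -0.682, 0.001], [0.002, 0.001, -1.0]]
contact_force: [0.2, 0.2, -0.5]
finger_gap: 0.0399
grip_force: 0.0
```

Run:
```python
from h import *
go(); snap('top','t9'); snap('scene','s9')
a=cv2.imread('pics/t7.png').astype(int);b=cv2.imread('pics/t9.png').astype(int)
D=np.abs(a-b).max(2)[170:245,265:312]; print((D>50).sum(),D.shape)
D=np.abs(a-b).max(2)[190:250,235:265]; print('S area changed',(D>50).sum())
go((.594,.086,.27,-62.8),(.594,.086,.138,-62.8))
```

```text
t 39.53 pos [ 0.4948 -0.2089  0.2738] head -42.99 gap 0.0399 F [ 0.2  0.2 -0.5]
406 (75, 47)
S area changed 286
t 39.63 pos [ 0.4948 -0.2095  0.2725] head -42.68 gap 0.0397 F [ 0.6 -0.2  0.2]
dp [0.2844, -0.1274, 0.0024] yaw 20.12 rows 7.5
dp [0.2844, -0.1274, 0.1344] yaw 20.12 rows 8.1
```

Run:
```python
from h import *
for n in('t7','t9'):
    a=cv2.imread(f'pics/{n}.png')[190:246:1,262:312].astype(int)
    m=(a[...,2]-a[...,1])   # red minus green: block high, pale floor low
    for r in m[::2]: print(''.join('#' if v>30 else '.' for v in r))
    print()
```

```text
....#################....................####.....
############.............................####.....
####......................................###.....
..........................................####....
..........................................####....
...........................................####...
...............####.........#..............####...
............#########..#######..............####..
.............##################.............####..
..............##################.............###..
...............###############...............####.
................#########.....................####
................#########.....................####
.................###...###....................####
..................#...####.....................###
...................########....######..........###
....................##################..........##
.....................##################.........##
......................################...........#
......................###########................#
.......................########..............###.#
#.......................#####
[... 1056 characters left out ...]
.............#######..............###
..........................########.............###
..........................################......##
..........................#...############......##
..........................################.......#
..........................################.......#
..........................#######............###.#
..........................########.#.############.
..........................###################.####
....................##################.###########
............#######.###.#######################.##
...#######..###########################..#########
##.###.#####..################.###..###..........#
####.################..###########################
```

The pi block has been knocked aside, so I'll refit its pose.

Run:
```python
from h import *
d=load('t9')
L=[(-10,46),(10,46),(34,-14),(34,-34)]
P=np.array([(288,199.5),(295.8,199.5),(304,221.5),(304,230)])
r=fitbin(d,L,P-.5,(.067,-.12,-1.5));print(r.x.round(4),r.fun.round(1))
# refine by silhouette overlap
im=cv2.imread('pics/t9.png').astype(int)[190:246,262:306]; m=((im[...,2]-im[...,1])>30)
O=np.array([(-10,-46),(10,-46),(10,-34),(34,-34),(34,-14),(10,-14),(10,14),(34,14),(34,34),(10,34),(10,46),(-10,46)])/1e3
G=np.array([(-7,-10),(7,-10),(7,10),(-7,10)])/1e3
rows=slice(4,40)
def cost(p):
    M=np.zeros((56*8,44*8),np.uint8)
    for z in(0,.005,.01,.015):
        q=w2px(d,[blk(p,(*o,z)) for o in O]); cv2.fillPoly(M,[((q-[262,190]+.5)*8).astype(np.int32)],255)
    q=w2px(d,[blk(p,(*o,z)) for z in(.015,.045) for o in G]); cv2.fillConvexPoly(M,cv2.convexHull(((q-[262,190]+.5)*8).astype(np.int32)),255)
    M=cv2.resize(M,(44,56),interpolation=cv2.INTER_AREA)/255.
    w=np.ones((56,44));w[40:]=0
    for i in range(56): w[i,min(44,37+i//6):]=0
    return (w*np.abs(M-m)).sum()
from scipy.optimize import minimize
best=min((minimize(cost,r.x+np.array([a,b,0]),method='Nelder-Mead',options=dict(initial_simplex=r.x+np.array([[a,b,0],[a+.006,b,0],[a,b+.006,0],[a,b,.08]]))) for a in(0,-.005,.005) for b in(0,.004)),key=lambda s:s.fun)
p=best.x;print(best.fun,p.round(4))
g=blk(p,(0,0,.041)); h=np.degrees(CAB[2]+p[2]); print('grip41',g.round(4),'head',h)
print('corner bin coords', [(np.array([[np.cos(p[2]),-np.sin(p[2])],[np.sin(p[2]),np.cos(p[2])]])@o+p[:2]).round(3).tolist() for o in O[[0,1,8]]])
go((g[0],g[1],.27,h))
```

```text
[ 0.0661 -0.127  -1.8218] [-0.1 -0.   0.   0.1  0.2  0.6 -0.2 -0.7]
106.83921568627451 [ 0.0606 -0.129  -1.7869]
grip41 [0.5958 0.0655 0.1504] head -83.18889019191882
corner bin coords [[0.018, -0.109], [0.014, -0.129], [0.087, -0.169]]
t 39.63 pos [ 0.4948 -0.2095  0.2725] head -42.68 gap 0.0397 F [ 0.6 -0.2  0.2]
dp [0.2706, -0.1122, 0.0024] yaw 40.51 rows 7.0
```

Request:
step_arm:
  increments:
    - {"dp":[0.04,-0.01,0],"yaw":6}
    - {"dp":[0.08,-0.03,0],"yaw":12}
    - {"dp":[0.12,-0.05,0],"yaw":18}
    - {"dp":[0.16,-0.07,0],"yaw":24}
    - {"dp":[0.2,-0.08,0],"yaw":30}
    - {"dp":[0.24,-0.1,0],"yaw":36}
    - {"dp":[0.272,-0.112,0],"yaw":41.3}
    - {"dp":[0.272,-0.112,0],"yaw":41.3}
  grip: 165

```text
time: 40.3
ee_pos: [0.5998, 0.0756, 0.2699]
orientation: [[0.994, 0.111, -0.002], [0.111, -0.994, 0.001], [-0.002, -0.001, -1.0]]
contact_force: [-0.2, 1.3, -1.6]
finger_gap: 0.0302
grip_force: 0.0
```

Request:
step_arm:
  increments:
    - {"dp":[0,0,0.03],"yaw":0}
    - {"dp":[0,0,0.06],"yaw":0}
    - {"dp":[0,0,0.07],"yaw":0}
    - {"dp":[0,0,0.07],"yaw":0}
    - {"dp":[0,0,0.07],"yaw":0}

```text
time: 40.72
ee_pos: [0.5978, 0.0649, 0.2027]
orientation: [[0.995, 0.102, -0.001], [0.102, -0.995, -0.001], [-0.001, 0.001, -1.0]]
contact_force: [-0.2, -1.0, -0.1]
finger_gap: 0.0305
grip_force: 0.0
```

Run:
```python
from h import *
go((.597,.067,.137,-84)); snap('top','t10')
im=cv2.imread('pics/t10.png').astype(int)[190:246,262:312]; m=((im[...,2]-im[...,1])>30)
for r in m[::2]: print(''.join('#' if v else '.' for v in r))
```

```text
t 40.72 pos [0.5978 0.0649 0.2027] head -84.17 gap 0.0305 F [-0.2 -1.  -0.1]
dp [-0.0005, -0.0023, 0.0657] yaw -0.17 rows 1.6
..................................................
............................................#.....
............................................##....
..................................................
..................................................
..................................................
..................................................
..................................................
..................................................
..................................................
..................................................
..................................................
...............................................###
...............................................###
............................######.............###
..........................########.............###
..........................################......##
..........................#.##############......##
..........................################......##
..........................################.......#
..........................#######.........#.##.#.#
..........................########.##########.###.
..........................########################
..................################################
...........#######################################
....##############################################
######################################....#....###
##################################################
```

Request:
step_arm:
  increments:
    - {"dp":[0,-0.002,0.02],"yaw":0}
    - {"dp":[0,-0.002,0.035],"yaw":0}
    - {"dp":[0,-0.002,0.047],"yaw":0}
    - {"dp":[0,-0.002,0.055],"yaw":0}
    - {"dp":[0,-0.002,0.06],"yaw":0}
    - {"dp":[0,-0.002,0.064],"yaw":0}
    - {"dp":[0,-0.002,0.064],"yaw":0}

```text
time: 41.35
ee_pos: [0.5972, 0.0677, 0.1383]
orientation: [[0.995, 0.102, -0.001], [0.102, -0.995, -0.0], [-0.001, 0.0, -1.0]]
contact_force: [-0.0, 1.2, -0.5]
finger_gap: 0.0302
grip_force: 0.0
```

Request:
step_arm:
  increments:
    - {"dp":[0,0,0],"yaw":0}
    - {"dp":[0,0,0],"yaw":0}
    - {"dp":[0,0,0],"yaw":0}
    - {"dp":[0,0,0],"yaw":0}
    - {"dp":[0,0,0],"yaw":0}
    - {"dp":[0,0,0],"yaw":0}
  grip: 255
  grip_force: 50

```text
time: 41.85
ee_pos: [0.5975, 0.068, 0.1395]
orientation: [[0.995, 0.102, 0.0], [0.102, -0.995, 0.001], [0.0, -0.001, -1.0]]
contact_force: [-2.8, 0.5, 5.8]
finger_gap: 0.0128
grip_force: 48.4
```

Request:
step_arm:
  increments:
    - {"dp":[0,0,-0.01],"yaw":0}
    - {"dp":[0,0,-0.03],"yaw":0}
    - {"dp":[0,0,-0.05],"yaw":0}
    - {"dp":[0,0,-0.08],"yaw":0}
    - {"dp":[0,0,-0.11],"yaw":0}
    - {"dp":[0,0,-0.14],"yaw":0}
    - {"dp":[0,0,-0.14],"yaw":0}
    - {"dp":[0,0,-0.14],"yaw":0}

```text
time: 42.52
ee_pos: [0.5985, 0.0674, 0.2807]
orientation: [[0.995, 0.101, 0.004], [0.101, -0.995, 0.0], [0.004, -0.0, -1.0]]
contact_force: [-1.1, 0.0, -1.4]
finger_gap: 0.0129
grip_force: 47.6
```

Run:
```python
from h import *
go((.49,-.06,.15,-23))
```

```text
t 42.52 pos [0.5985 0.0674 0.2807] head -84.18 gap 0.0129 F [-1.1  0.  -1.4]
dp [-0.1213, 0.1158, 0.1303] yaw -61.18 rows 8.5
```

Request:
step_arm:
  increments:
    - {"dp":[-0.02,0.01,0],"yaw":-7}
    - {"dp":[-0.04,0.03,0],"yaw":-14}
    - {"dp":[-0.06,0.05,0],"yaw":-21}
    - {"dp":[-0.08,0.07,0.01],"yaw":-28}
    - {"dp":[-0.1,0.09,0.02],"yaw":-35}
    - {"dp":[-0.121,0.116,0.04],"yaw":-42}
    - {"dp":[-0.121,0.116,0.08],"yaw":-49}
    - {"dp":[-0.121,0.116,0.11],"yaw":-56}

```text
time: 43.18
ee_pos: [0.4868, -0.061, 0.1668]
orientation: [[0.47, 0.883, -0.001], [0.883, -0.47, 0.001], [0.0, -0.001, -1.0]]
contact_force: [0.4, 0.8, -0.3]
finger_gap: 0.0124
grip_force: 49.3
```

Request:
step_arm:
  increments:
    - {"dp":[0,0,0.03],"yaw":-5.2}
    - {"dp":[0,0,0.06],"yaw":-5.2}
    - {"dp":[0,0,0.08],"yaw":-5.2}
    - {"dp":[0,0,0.095],"yaw":-5.2}
    - {"dp":[0,0,0.105],"yaw":-5.2}
    - {"dp":[0,0,0.11],"yaw":-5.2}
    - {"dp":[0,0,0.11],"yaw":-5.2}

```text
time: 43.77
ee_pos: [0.488, -0.0599, 0.0579]
orientation: [[0.39, 0.921, -0.002], [0.921, -0.39, -0.0], [-0.001, -0.002, -1.0]]
contact_force: [-0.1, 0.7, -0.9]
finger_gap: 0.0127
grip_force: 49.3
```

Run:
```python
from h import *
go((.49,-.06,.05,-22.86))
```

```text
t 43.77 pos [ 0.488  -0.0599  0.0579] head -22.98 gap 0.0127 F [-0.1  0.7 -0.9]
dp [0.0007, 0.0019, 0.0079] yaw -0.12 rows 0.2
```

Request:
step_arm:
  increments:
    - {"dp":[0,0,0.005],"yaw":0}
    - {"dp":[0,0,0.009],"yaw":0}
    - {"dp":[0.005,0,0.0105],"yaw":0}
    - {"dp":[0.009,0,0.0115],"yaw":0}
    - {"dp":[0.013,0,0.013],"yaw":0}
    - {"dp":[0.017,0,0.015],"yaw":0}
    - {"dp":[0.021,0,0.0175],"yaw":0}
    - {"dp":[0.025,0,0.02],"yaw":0}
  grip: 255
  grip_force: 30

```text
time: 44.43
ee_pos: [0.4992, -0.0363, 0.0397]
orientation: [[0.39, 0.921, 0.001], [0.921, -0.39, 0.001], [0.001, 0.001, -1.0]]
contact_force: [-3.0, 0.5, 12.0]
finger_gap: 0.0126
grip_force: 52.3
```

Request:
step_arm:
  increments:
    - {"dp":[0.003,0,0.002],"yaw":0}
    - {"dp":[0.005,0,0.004],"yaw":0}
    - {"dp":[0.007,0,0.006],"yaw":0}
    - {"dp":[0.008,0,0.0075],"yaw":0}
    - {"dp":[0.009,0,0.0085],"yaw":0}
    - {"dp":[0.009,0,0.0085],"yaw":0}

```text
time: 44.93
ee_pos: [0.5032, -0.0263, 0.0312]
orientation: [[0.389, 0.921, 0.001], [0.921, -0.389, 0.003], [0.003, 0.0, -1.0]]
contact_force: [-2.4, 4.6, 12.5]
finger_gap: 0.0123
grip_force: 54.4
```

Request:
step_arm:
  increments:
    - {"dp":[0,0,0.001],"yaw":0}
    - {"dp":[0.001,0,0.002],"yaw":0}
    - {"dp":[0.001,0,0.002],"yaw":0}
    - {"dp":[0.001,0,0.002],"yaw":0}

```text
time: 45.27
ee_pos: [0.5039, -0.0249, 0.0295]
orientation: [[0.389, 0.921, 0.002], [0.921, -0.389, 0.004], [0.004, 0.0, -1.0]]
contact_force: [-1.8, 4.9, 14.1]
finger_gap: 0.0124
grip_force: 55.0
```

Request:
step_arm:
  increments:
    - {"dp":[0.001,0,0.002],"yaw":0}
    - {"dp":[0.002,0,0.004],"yaw":0}
    - {"dp":[0.002,0,0.004],"yaw":0}
    - {"dp":[0.002,0,0.004],"yaw":0}

```text
time: 45.6
ee_pos: [0.5043, -0.0233, 0.0272]
orientation: [[0.389, 0.921, 0.001], [0.921, -0.389, 0.006], [0.006, -0.001, -1.0]]
contact_force: [-9.9, 6.4, 42.4]
finger_gap: 0.0126
grip_force: 59.7
```

It's flat. Centring along y in the same way.

Request:
step_arm:
  increments:
    - {"dp":[0,0,0],"yaw":0}
    - {"dp":[0,0,0],"yaw":0}
    - {"dp":[0,0,0],"yaw":0}
    - {"dp":[0,0,0],"yaw":0}
    - {"dp":[0,0,-0.03],"yaw":0}
    - {"dp":[0,0,-0.06],"yaw":0}
    - {"dp":[0,0,-0.06],"yaw":-7}
    - {"dp":[0,0,-0.06],"yaw":-14}
  grip: 135

```text
time: 46.27
ee_pos: [0.5045, -0.0258, 0.0854]
orientation: [[0.15, 0.989, 0.003], [0.989, -0.15, -0.001], [-0.0, 0.003, -1.0]]
contact_force: [0.0, 0.9, -0.7]
finger_gap: 0.0404
grip_force: 0.0
```

Request:
step_arm:
  increments:
    - {"dp":[0,0,0],"yaw":-7}
    - {"dp":[0,0,0],"yaw":-14}
    - {"dp":[0,0,0],"yaw":-21}
    - {"dp":[0,0,0],"yaw":-28}
    - {"dp":[0,0,0],"yaw":-35}
    - {"dp":[0,0,0],"yaw":-42}
    - {"dp":[0,0,0],"yaw":-49}
    - {"dp":[0,0,0],"yaw":-56}

```text
time: 46.93
ee_pos: [0.5032, -0.0259, 0.084]
orientation: [[-0.736, 0.677, -0.0], [0.677, 0.736, -0.0], [0.0, -0.0, -1.0]]
contact_force: [-0.5, -0.4, 1.2]
finger_gap: 0.0403
grip_force: 0.0
```

Request:
step_arm:
  increments:
    - {"dp":[0,0,0],"yaw":-7}
    - {"dp":[0,0,0],"yaw":-14}
    - {"dp":[0,0,0],"yaw":-20}
    - {"dp":[0,0,0],"yaw":-20}
    - {"dp":[0,0,0],"yaw":-20}

```text
time: 47.35
ee_pos: [0.5031, -0.0259, 0.084]
orientation: [[-0.919, 0.394, -0.0], [0.394, 0.919, 0.0], [0.0, 0.0, -1.0]]
contact_force: [-0.5, -0.6, 0.5]
finger_gap: 0.0401
grip_force: 0.0
```

Run:
```python
from h import *
go((.504,-.0235,.024,67.1))
```

```text
t 47.35 pos [ 0.5031 -0.0259  0.084 ] head 66.82 gap 0.0401 F [-0.5 -0.6  0.5]
dp [0.0002, 0.0026, 0.06] yaw -0.28 rows 1.4
```

Request:
step_arm:
  increments:
    - {"dp":[0,0.002,0.025],"yaw":0}
    - {"dp":[0,0.002,0.045],"yaw":0}
    - {"dp":[0,0.002,0.056],"yaw":0}
    - {"dp":[0,0.002,0.06],"yaw":0}
    - {"dp":[0,0.002,0.06],"yaw":0}

```text
time: 47.77
ee_pos: [0.5033, -0.0241, 0.0234]
orientation: [[-0.92, 0.392, -0.002], [0.392, 0.92, -0.0], [0.002, -0.001, -1.0]]
contact_force: [-0.1, 0.6, -0.3]
finger_gap: 0.0402
grip_force: 0.0
```

Request:
step_arm:
  increments:
    - {"dp":[0,0,0],"yaw":0}
    - {"dp":[0,0,0],"yaw":0}
    - {"dp":[0,0,0],"yaw":0}
    - {"dp":[0,0,0],"yaw":0}
    - {"dp":[0,0,0],"yaw":0}
    - {"dp":[0,0,0],"yaw":0}
  grip: 255
  grip_force: 20

```text
time: 48.27
ee_pos: [0.5048, -0.024, 0.025]
orientation: [[-0.921, 0.39, 0.002], [0.39, 0.921, 0.0], [-0.001, 0.001, -1.0]]
contact_force: [-0.8, 0.2, 6.6]
finger_gap: 0.0193
grip_force: 21.8
```

Request:
step_arm:
  increments:
    - {"dp":[0,0,0],"yaw":0}
    - {"dp":[0,0,0],"yaw":0}
    - {"dp":[0,0,0],"yaw":0}
    - {"dp":[0,0,0],"yaw":0}
    - {"dp":[0,0,-0.025],"yaw":0}
    - {"dp":[0,0,-0.05],"yaw":0}
    - {"dp":[0,0,-0.05],"yaw":7}
    - {"dp":[0,0,-0.05],"yaw":14}
  grip: 135

```text
time: 48.93
ee_pos: [0.5052, -0.024, 0.0756]
orientation: [[-0.795, 0.606, 0.003], [0.606, 0.795, 0.001], [-0.002, 0.002, -1.0]]
contact_force: [1.2, 0.9, -0.5]
finger_gap: 0.04
grip_force: 0.0
```

Request:
step_arm:
  increments:
    - {"dp":[0,0,0],"yaw":7}
    - {"dp":[0,0,0],"yaw":14}
    - {"dp":[0,0,0],"yaw":21}
    - {"dp":[0,0,0],"yaw":28}
    - {"dp":[0,0,0],"yaw":35}
    - {"dp":[0,0,0],"yaw":42}
    - {"dp":[0,0,0],"yaw":49}
    - {"dp":[0,0,0],"yaw":56}

```text
time: 49.6
ee_pos: [0.504, -0.0239, 0.0741]
orientation: [[0.058, 0.998, -0.0], [0.998, -0.058, 0.0], [0.0, -0.0, -1.0]]
contact_force: [0.6, 0.4, -0.9]
finger_gap: 0.0407
grip_force: 0.0
```

Request:
step_arm:
  increments:
    - {"dp":[0,0,0],"yaw":7}
    - {"dp":[0,0,0],"yaw":14}
    - {"dp":[0,0,0],"yaw":20}
    - {"dp":[0,0,0],"yaw":20}
    - {"dp":[0,0,0.02],"yaw":20}
    - {"dp":[0,0,0.04],"yaw":20}
    - {"dp":[0,0,0.05],"yaw":20}
    - {"dp":[0,0,0.05],"yaw":20}

```text
time: 50.27
ee_pos: [0.5025, -0.0239, 0.0225]
orientation: [[0.388, 0.922, -0.004], [0.922, -0.388, 0.0], [-0.001, -0.003, -1.0]]
contact_force: [0.2, 0.0, -0.1]
finger_gap: 0.0403
grip_force: 0.0
```

Request:
step_arm:
  increments:
    - {"dp":[0,0,0],"yaw":0}
    - {"dp":[0,0,0],"yaw":0}
    - {"dp":[0,0,0],"yaw":0}
    - {"dp":[0,0,0],"yaw":0}
    - {"dp":[0,0,0],"yaw":0}
    - {"dp":[0,0,0],"yaw":0}
  grip: 255
  grip_force: 40

```text
time: 50.77
ee_pos: [0.5048, -0.0241, 0.0251]
orientation: [[0.39, 0.921, 0.002], [0.921, -0.39, 0.0], [0.001, 0.002, -1.0]]
contact_force: [-1.1, -0.3, 7.4]
finger_gap: 0.0129
grip_force: 40.8
```

Request:
step_arm:
  increments:
    - {"dp":[0,0,-0.02],"yaw":0}
    - {"dp":[0,0,-0.05],"yaw":0}
    - {"dp":[0,0,-0.09],"yaw":0}
    - {"dp":[0,0,-0.1],"yaw":0}
    - {"dp":[0,0,-0.1],"yaw":0}

```text
time: 51.18
ee_pos: [0.5061, -0.0239, 0.127]
orientation: [[0.39, 0.921, 0.006], [0.921, -0.39, 0.001], [0.003, 0.005, -1.0]]
contact_force: [1.4, 0.0, -1.2]
finger_gap: 0.0131
grip_force: 39.8
```

Run:
```python
from h import *
x,y=loc(FR,*(np.array(SEAT['pi'])+[.0013,-.0003]));h=np.degrees(FR[2])
go((x,y,.12,h),(x,y,.055,h))
```

```text
t 51.18 pos [ 0.5061 -0.0239  0.127 ] head -22.95 gap 0.0131 F [ 1.4  0.  -1.2]
dp [-0.1955, 0.0335, 0.0065] yaw -0.09 rows 4.8
dp [-0.1957, 0.0332, 0.0715] yaw -0.09 rows 5.1
```

Request:
step_arm:
  increments:
    - {"dp":[-0.195,0.034,0],"yaw":0}
    - {"dp":[-0.195,0.034,0],"yaw":0}
    - {"dp":[-0.195,0.034,0],"yaw":0}
    - {"dp":[-0.195,0.034,0],"yaw":0}
    - {"dp":[-0.195,0.034,0],"yaw":0}
    - {"dp":[-0.195,0.034,0.03],"yaw":0}
    - {"dp":[-0.195,0.034,0.055],"yaw":0}
    - {"dp":[-0.195,0.034,0.07],"yaw":0}

```text
time: 51.85
ee_pos: [0.4572, -0.2164, 0.0511]
orientation: [[0.392, 0.92, -0.003], [0.92, -0.392, 0.002], [0.0, -0.004, -1.0]]
contact_force: [0.7, 0.7, 0.1]
finger_gap: 0.0128
grip_force: 39.8
```

Request:
step_arm:
  increments:
    - {"dp":[0,0,0],"yaw":0}
    - {"dp":[0,0,0],"yaw":0}
    - {"dp":[0,0,0],"yaw":0}

```text
time: 52.1
ee_pos: [0.4593, -0.217, 0.0545]
orientation: [[0.39, 0.921, 0.0], [0.921, -0.39, -0.0], [-0.0, 0.0, -1.0]]
contact_force: [-0.1, 0.5, -0.2]
finger_gap: 0.0134
grip_force: 39.8
```

```bash
python3 -c "
from h import *
off('pi')"
```

```text
off in frame mm -0.1 -0.9 z 0.0545 dhead -0.11 tilt [ 0. -0.] F [-0.1  0.5 -0.2] tau [-0.05  0.04  0.04] gap 0.01339616502237072
```

Request:
step_arm:
  increments:
    - {"dp":[0.0005,0.0013,0.004],"yaw":0}
    - {"dp":[0.0005,0.0013,0.007],"yaw":0}
    - {"dp":[0.0005,0.0013,0.01],"yaw":0}
    - {"dp":[0.0005,0.0013,0.013],"yaw":0}
    - {"dp":[0.0005,0.0013,0.015],"yaw":0}
    - {"dp":[0.0005,0.0013,0.015],"yaw":0}

```text
time: 52.6
ee_pos: [0.4604, -0.2167, 0.0388]
orientation: [[0.39, 0.921, -0.001], [0.921, -0.39, 0.0], [-0.0, -0.001, -1.0]]
contact_force: [-0.1, -0.2, -1.5]
finger_gap: 0.0132
grip_force: 39.8
```

```bash
python3 -c "
from h import *
off('pi')"
```

```text
off in frame mm 0.8 -0.2 z 0.0388 dhead -0.11 tilt [-0.001  0.   ] F [-0.1 -0.2 -1.5] tau [ 0.01  0.   -0.03] gap 0.013210768162622366
```

It's in the recess. Lowering the last few millimetres.

Request:
step_arm:
  increments:
    - {"dp":[0,0,0.002],"yaw":0}
    - {"dp":[0,0,0.004],"yaw":0}
    - {"dp":[0,0,0.006],"yaw":0}
    - {"dp":[0,0,0.007],"yaw":0}
    - {"dp":[0,0,0.007],"yaw":0}
    - {"dp":[0,0,0.007],"yaw":0}

```text
time: 53.1
ee_pos: [0.4607, -0.2169, 0.0331]
orientation: [[0.391, 0.921, 0.001], [0.921, -0.391, 0.001], [0.001, 0.0, -1.0]]
contact_force: [-3.4, 2.2, 13.5]
finger_gap: 0.0131
grip_force: 41.8
```

```bash
python3 -c "
from h import *
off('pi')"
```

```text
off in frame mm 1.2 -0.3 z 0.0331 dhead -0.13 tilt [0.001 0.001] F [-3.4  2.2 13.5] tau [0.49 0.74 0.01] gap 0.01305067334669559
```

Pi is seated. Release, then go above the open handle.

Request:
step_arm:
  increments:
    - {"dp":[0,0,0],"yaw":0}
    - {"dp":[0,0,0],"yaw":0}
    - {"dp":[0,0,0],"yaw":0}
    - {"dp":[0,0,0],"yaw":0}
    - {"dp":[0,0,-0.04],"yaw":0}
    - {"dp":[0,0,-0.08],"yaw":0}
    - {"dp":[0,0,-0.12],"yaw":0}
    - {"dp":[0,0,-0.16],"yaw":0}
  grip: 135

```text
time: 53.77
ee_pos: [0.4599, -0.2169, 0.1936]
orientation: [[0.391, 0.92, -0.001], [0.92, -0.391, -0.0], [-0.001, -0.001, -1.0]]
contact_force: [1.8, 0.5, 0.6]
finger_gap: 0.0402
grip_force: 0.0
```

```bash
python3 -c "
from h import *
go((.466,.154,.2,19.2))"
```

```text
t 53.77 pos [ 0.4599 -0.2169  0.1936] head -23.01 gap 0.0402 F [1.8 0.5 0.6]
dp [0.3438, -0.1394, -0.0065] yaw -42.21 rows 8.9
```

Request:
step_arm:
  increments:
    - {"dp":[0.04,-0.015,-0.02],"yaw":-6}
    - {"dp":[0.08,-0.03,-0.02],"yaw":-12}
    - {"dp":[0.12,-0.05,-0.02],"yaw":-18}
    - {"dp":[0.16,-0.065,-0.02],"yaw":-24}
    - {"dp":[0.2,-0.08,-0.02],"yaw":-30}
    - {"dp":[0.24,-0.1,-0.02],"yaw":-36}
    - {"dp":[0.28,-0.115,-0.02],"yaw":-42.2}
    - {"dp":[0.31,-0.13,-0.02],"yaw":-42.2}
  grip: 165

```text
time: 54.43
ee_pos: [0.4619, 0.1144, 0.2125]
orientation: [[-0.335, 0.942, 0.001], [0.942, 0.335, 0.001], [0.0, 0.001, -1.0]]
contact_force: [1.7, -1.0, 0.8]
finger_gap: 0.0302
grip_force: 0.0
```

Request:
step_arm:
  increments:
    - {"dp":[0,0,0],"yaw":0}
    - {"dp":[0,0,0],"yaw":0}

```text
time: 54.6
ee_pos: [0.4618, 0.1147, 0.2119]
orientation: [[-0.334, 0.942, -0.0], [0.942, 0.334, 0.0], [0.0, -0.0, -1.0]]
contact_force: [-0.3, -0.8, -0.6]
finger_gap: 0.0301
grip_force: 0.0
```

Run:
```python
from h import *
go((.466,.154,.2,19.2),(.466,.154,.083,19.2)); snap('top','t11'); snap('scene','s11')
a=cv2.imread('pics/t11.png');b=cv2.imread('pics/s11.png')
A=cv2.resize(a[228:318,360:445],None,fx=4.6,fy=4.6,interpolation=2);B=cv2.resize(b[170:260,315:405],None,fx=4.4,fy=4.6,interpolation=2)
cv2.imwrite('pics/m11.png',np.hstack([A,B]));print(A.shape,B.shape)
```

```text
t 54.6 pos [0.4618 0.1147 0.2119] head 19.53 gap 0.0301 F [-0.3 -0.8 -0.6]
dp [0.0356, 0.0171, 0.0119] yaw 0.33 rows 1.0
dp [0.0356, 0.0172, 0.1289] yaw 0.33 rows 3.2
(414, 391, 3) (414, 396, 3)
```

View pics/m11.png

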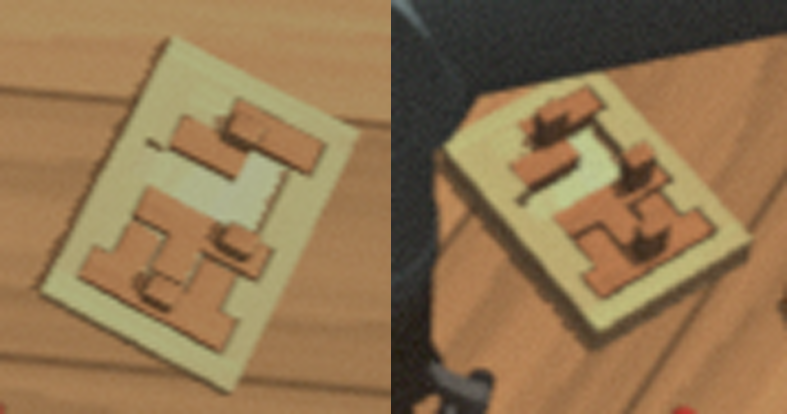

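All three blocks sit flush: S at (240,140), T at (200,225) and pi at (160,290) in the left half. Only the L slot is empty, and there is no L. Next I'll shut the bin.

Request:
step_arm:
  increments:
    - {"dp":[0.036,0.017,0.01],"yaw":0}
    - {"dp":[0.036,0.017,0.02],"yaw":0}
    - {"dp":[0.036,0.017,0.05],"yaw":0}
    - {"dp":[0.036,0.017,0.08],"yaw":0}
    - {"dp":[0.036,0.017,0.11],"yaw":0}
    - {"dp":[0.036,0.017,0.127],"yaw":0}
    - {"dp":[0.036,0.017,0.127],"yaw":0}
    - {"dp":[0.036,0.017,0.127],"yaw":0}

```text
time: 55.37
ee_pos: [0.4663, 0.1498, 0.085]
orientation: [[-0.327, 0.945, -0.001], [0.945, 0.327, -0.002], [-0.001, -0.002, -1.0]]
contact_force: [0.5, 0.6, -0.9]
finger_gap: 0.0301
grip_force: 0.0
```

Request:
step_arm:
  increments:
    - {"dp":[0,0,0],"yaw":0}
    - {"dp":[0,0,0],"yaw":0}
    - {"dp":[0,0,0],"yaw":0}
    - {"dp":[0,0,0],"yaw":0}
    - {"dp":[0,0,0],"yaw":0}
    - {"dp":[0,0,0],"yaw":0}
  grip: 255
  grip_force: 30

```text
time: 55.87
ee_pos: [0.4713, 0.1524, 0.0874]
orientation: [[-0.329, 0.944, 0.01], [0.944, 0.329, 0.002], [-0.002, 0.01, -1.0]]
contact_force: [8.4, 0.5, -7.5]
finger_gap: 0.0089
grip_force: 29.1
```

Run:
```python
from h import *
s=sense();p=np.array(s['ee_pos']);u=np.array([np.cos(CAB[2]),np.sin(CAB[2])])
f=lambda th:np.array([-.045*np.cos(th)-.140*np.sin(th),.140*np.cos(th)-.045*np.sin(th)])
T=[]
for th in [.57,.49,.41,.33,.25,.17,.09,0]:
    dx,dz=f(th)-f(.65); T.append((p[0]+u[0]*dx,p[1]+u[1]*dx,p[2]+dz,19.2))
go(*T)
```

```text
t 55.87 pos [0.4713 0.1524 0.0874] head 19.19 gap 0.0089 F [ 8.4  0.5 -7.5]
dp [-0.0, 0.0072, -0.0093] yaw -0.01 rows 0.3
dp [-0.0, 0.0151, -0.018] yaw -0.01 rows 0.6
dp [-0.0, 0.0237, -0.026] yaw -0.01 rows 0.8
dp [-0.0001, 0.033, -0.0333] yaw -0.01 rows 1.1
dp [-0.0001, 0.0427, -0.0399] yaw -0.01 rows 1.4
dp [-0.0001, 0.053, -0.0456] yaw -0.01 rows 1.7
dp [-0.0001, 0.0637, -0.0505] yaw -0.01 rows 1.9
dp [-0.0001, 0.0761, -0.055] yaw -0.01 rows 2.3
```

Request:
step_arm:
  increments:
    - {"dp":[0,0.004,-0.005],"yaw":0}
    - {"dp":[0,0.008,-0.009],"yaw":0}
    - {"dp":[0,0.012,-0.014],"yaw":0}
    - {"dp":[0,0.016,-0.018],"yaw":0}
    - {"dp":[0,0.02,-0.022],"yaw":0}
    - {"dp":[0,0.024,-0.026],"yaw":0}
    - {"dp":[0,0.029,-0.03],"yaw":0}
    - {"dp":[0,0.034,-0.033],"yaw":0}

```text
time: 56.53
ee_pos: [0.5012, 0.163, 0.1191]
orientation: [[-0.329, 0.944, 0.006], [0.944, 0.329, -0.0], [-0.002, 0.006, -1.0]]
contact_force: [7.2, 0.1, -18.3]
finger_gap: 0.0087
grip_force: 29.4
```

Request:
step_arm:
  increments:
    - {"dp":[0,0.006,-0.004],"yaw":0}
    - {"dp":[0,0.012,-0.008],"yaw":0}
    - {"dp":[0,0.018,-0.011],"yaw":0}
    - {"dp":[0,0.024,-0.014],"yaw":0}
    - {"dp":[0,0.03,-0.017],"yaw":0}
    - {"dp":[0,0.037,-0.019],"yaw":0}
    - {"dp":[0,0.043,-0.021],"yaw":0}
    - {"dp":[0,0.047,-0.022],"yaw":0}

```text
time: 57.2
ee_pos: [0.5382, 0.1763, 0.1399]
orientation: [[-0.329, 0.944, -0.012], [0.944, 0.329, -0.003], [0.001, -0.012, -1.0]]
contact_force: [-22.0, -9.8, 6.4]
finger_gap: 0.0086
grip_force: 31.9
```

Request:
step_arm:
  increments:
    - {"dp":[0,0.002,0],"yaw":0}
    - {"dp":[0,0.002,0],"yaw":0}
    - {"dp":[0,0.002,0],"yaw":0}

```text
time: 57.45
ee_pos: [0.5381, 0.1762, 0.1398]
orientation: [[-0.328, 0.945, -0.015], [0.945, 0.328, -0.003], [0.002, -0.016, -1.0]]
contact_force: [-20.9, -9.2, 10.2]
finger_gap: 0.0084
grip_force: 32.1
```

Request:
step_arm:
  increments:
    - {"dp":[0,-0.004,0],"yaw":0}
    - {"dp":[0,-0.004,0],"yaw":0}
    - {"dp":[0,-0.004,0],"yaw":0}
    - {"dp":[0,-0.004,0],"yaw":0}
    - {"dp":[0,-0.004,-0.03],"yaw":0}
    - {"dp":[0,-0.004,-0.07],"yaw":0}
    - {"dp":[0,-0.004,-0.11],"yaw":0}
    - {"dp":[0,-0.004,-0.15],"yaw":0}
  grip: 165

```text
time: 58.12
ee_pos: [0.5414, 0.178, 0.2926]
orientation: [[-0.329, 0.944, 0.001], [0.944, 0.329, 0.0], [-0.0, 0.001, -1.0]]
contact_force: [0.6, 1.2, -0.4]
finger_gap: 0.0302
grip_force: 0.0
```

Request:
step_arm:
  increments:
    - {"dp":[0.1,-0.1,0],"yaw":0}
    - {"dp":[0.1,-0.1,0],"yaw":0}
    - {"dp":[0.1,-0.1,0],"yaw":0}
    - {"dp":[0.1,-0.1,0],"yaw":0}
    - {"dp":[0.1,-0.1,0],"yaw":0}
    - {"dp":[0.1,-0.1,0],"yaw":0}
    - {"dp":[0.1,-0.1,0],"yaw":0}

```text
time: 58.7
ee_pos: [0.4149, 0.2393, 0.2909]
orientation: [[-0.328, 0.945, 0.002], [0.945, 0.328, 0.001], [0.0, 0.002, -1.0]]
contact_force: [0.2, -0.6, -0.3]
finger_gap: 0.03
grip_force: 0.0
```

Run:
```python
from h import *
go(); snap('top','t12')
a=cv2.imread('pics/top0.png').astype(int);b=cv2.imread('pics/t12.png').astype(int)
D=np.abs(a-b).max(2)[195:252,170:320]>50   # handle/front board vs the shut start
for r in D[::3,::3]: print(''.join('#' if v else '.' for v in r))
c=cv2.imread('pics/t11.png').astype(int)
print('frame change',(np.abs(c-b).max(2)[230:316,362:443]>50).sum())
```

```text
t 58.7 pos [0.4149 0.2393 0.2909] head 19.18 gap 0.03 F [ 0.2 -0.6 -0.3]
..........................#........######.........
.........................####.......######........
...............##.......#####.......####..........
...............###.........###......###...........
...............###.##......###.......#............
................######.....###....................
................######.....###....................
#...............###...............................
#................##...............................
#................###..............................
#.#...............................................
#.#...............................................
##................................................
##.#....#.........................................
#####.............................................
#.................................................
#.................................................
##............#...................................
###.#.............................................
frame change 0
```

The handle and front board match the shut start picture; only the removed blocks differ. The frame is unchanged, so I'm handing in.

```bash
python3 -c "
from h import *
print(hand_in())"
```

```text
the job is handed in; nothing more can be done
None
```

I handed the job in with the pi, T and S blocks flush in their places in the pale frame (no L block was there), the bin shut and the gripper clear; `hand_in()` gave no verdict, so the result isn't confirmed.

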